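Click-test the retractable lab markers

ROBOT

A 6-joint arm with a two-finger parallel gripper is mounted at the origin on the work surface. World frame = base frame: x ahead of the robot, y to its left, z up, the work surface at z = 0. Lengths are in m, angles in rad, forces in N, time in s.
With the tool pointing down it reaches from about 0.35 to 0.85 m from the base axis. Payload 8.1 kg.
Tool frame: the origin (TCP) lies at the very end of the fingers, on their centre line; the grasp point (between the pads) lies 19 mm behind it; z points along the fingers, x is the direction in which the jaws open and shut, and the axes are right-handed (so a half turn about z gives the same grasp; the last joint's range is limited). The gripper opens to 93 mm and grips with 3 to 60 N. Pads are 15 mm wide; open, the fingers measure 128 mm over their backs; the gripper's body (75 mm by 188 mm) begins 65 mm behind the grasp point.
Start: joints at [-1.325, 0.13, 1.488, -0, 1.523, -0.085], TCP at [0.195, -0.567, 0.197] pointing down, gripper open.
Joint ranges: [-2.96, 2.96], [-0.89, 2.26], [0.02, 2.5], [-1.34, 4.48], [0, 2.73], [-2.66, 2.66]. Speed limits (rad/s): [2.39, 2.39, 2.79, 3.14, 3.14, 3.14].

INTERFACE

Orientations are given as a rotation vector (axis times angle).
In Python, from plant import robot gives the robot as it stands. The module is installed in compiled form; this text tells all that it offers.
- The arm moves only by the tool jog_arm, never from a script. Its argument "commands" is one flat list of numbers, 5 for each row, row after row: the gripper's target within -1 to 1 (shut at 1, half-way at 0, fully open at -1), then the shift along the tool's x, y, z in m, then the turn about the tool's z in degrees. A call has 1 to 20 rows; each row shifts and turns the commanded pose from where the row before left it, along the tool's axes as they then stand; what a row does not reach is not made up. A row lasts 1/12 s, in which the tool goes at most 41.7 mm and 7.16 degrees, less where a joint would pass 70% of its speed; a pose out of reach is approached as far as the arm can. A call is refused whole if a number of a shift passes 0.0417 or a number of a turn 7.16, either way. A call with a gripper value outside its range is refused whole. The fingers move at their own pace and stop on an object; "grip_force" is the grip in N (left out, the last holds). Time passes only in rows, so rows that do not move let the fingers close. It gives the time, the measured TCP pose, the force and the opening at its end, in the units of the state.
- robot.read_state(): the state, without advancing time (a new reading comes with each control period).
- robot.read_camera(name): name is "scene" or "side" or "wrist"; returns a dict with "img" (420x560x3 uint8, blue, green, red), "vfov" (degrees; the focal length in pixels is half the picture's height over the tangent of half this angle, whatever the lens; pixels are square), "cx", "cy" (the principal point, pixels), "k1" (the pictures are not rectified: a ray, as slopes to the right and down, at radius r is drawn at 1 + k1 r^2 times it, then the intrinsics apply), "extrinsics" (4x4, takes a point from world to camera coordinates). Camera axes: x right, y down, z forward; pixel columns grow to the right and rows downward; lengths in m; the calibration is good to about 2 mm. A picture is of the moment at which its call begins. There is no depth.
- robot.close_job(): hands the job in, once; it reports no verdict.
Trained networks look in a picture, given as the dict that the camera call returned (one of the last four; its "shot" number tells which), for a name from the list of things; names that differ only in an ending like _2 or _b are one class to them, and where a whole thing is asked for, a point or a joint stands for the part that bears it (a point fixed in the world has none). Each returns a list of dicts, best first, with "score" (0 to 1); they miss things now and then, are a little off and sometimes report something else, mostly with a low value. They report only what shows in the picture. A call takes as long as a camera call. They do not tell look-alikes from the thing itself.
- robot.recognise(thing, picture): "box" ([centre column, centre row, width, height] as shares, 0 to 1, of the picture: columns of its width, rows of its height, round what is visible of it).
- robot.pinpoint(thing, picture): "position" ([row, column] as shares, 0 to 1, of the picture: columns of its width, rows of its height: a listed point, or the origin of a listed thing).
The state is a dict: "t": time; "q": joint angles; "dq": joint speeds; "joint_torque": joint torques, N m; "tool_pos": TCP position; "orientation": TCP orientation; "force": force on the tool from outside, world axes, zero at the start; "wrist_torque": the same for the moment, N m; "opening": finger opening in m.
Only numpy, scipy, OpenCV 4.12 (cv2) and the standard library are available. Lean on these libraries where they do the work, as an engineer would, in place of code of your own. Each camera call takes 0.05 s, during which the arm holds its last target.

TASK

Test the three retractable markers in the stand, working from the robot's left to its right (the blue end of the stand is the left): press each knob fully in with no more than a firm thumb press, let go, and see whether it stays in. Leave every marker whose knob stays latched in its own pocket with the knob in, put every marker whose knob springs back into the red discard bin, and do not disturb anything else on the bench.

Things in the scene. Friction and masses are not known exactly. Their poses are not given: they have to be found in the camera images.
- stand: Grey inclined marker stand, fixed, foot 90 x 216 mm: a block with three square pockets in a row (21 mm wide, 50 mm deep, 66 mm apart) on a steel foot plate; blue cheek on its left end (next to marker 1). Origin on the table under the row's middle; y runs along the row towards the blue end, z up, -x is the side that faces the robot. Pockets and the markers in them lean 20 degrees towards -x of the stand (knobs nearer the robot). Pocket mouths about 62 mm above the table.
- marker_1_mid (a point): Retractable lab marker number 1, starts in the pocket at the left end of the stand (robot's left, by the blue cheek); loose white round barrel 18 mm diameter, 115 mm long, green band, about 60 g. The point is on its axis at mid barrel (57.5 mm from either end); z runs along the axis towards the knob. In its pocket the barrel stands out 65 mm, so the free part to grip runs from 7.5 mm below to 57.5 mm above this point. It turns and rocks slightly in the pocket.
- knob_1_top (a point): Centre of the top face of marker 1's green push knob (12 mm diameter); stands 14 mm above the barrel (71.5 mm from its mid point) when out; pressed in along the marker's axis. z points out along the axis.
- knob_1 (a joint): How far marker 1's knob is pressed in, m: 0 out, 0.008 pressed fully in. Its spring resists with 1 N at the start and 2.6 N when fully in; clicking past a working catch takes up to about 3 N, 1 to 3 mm in. Released after a full press, the knob of a good marker stays in at about 0.0045; that of a faulty one springs back to 0. Which ones are faulty (one or two of the three) cannot be seen and changes each time.
- marker_2_mid (a point): Retractable lab marker number 2, starts in the pocket at the middle; loose white round barrel 18 mm diameter, 115 mm long, orange band, about 60 g. The point is on its axis at mid barrel (57.5 mm from either end); z runs along the axis towards the knob. In its pocket the barrel stands out 65 mm, so the free part to grip runs from 7.5 mm below to 57.5 mm above this point. It turns and rocks slightly in the pocket.
- knob_2_top (a point): Centre of the top face of marker 2's orange push knob (12 mm diameter); stands 14 mm above the barrel (71.5 mm from its mid point) when out; pressed in along the marker's axis. z points out along the axis.
- knob_2 (a joint): How far marker 2's knob is pressed in, m: 0 out, 0.008 pressed fully in. Its spring resists with 1 N at the start and 2.6 N when fully in; clicking past a working catch takes up to about 3 N, 1 to 3 mm in. Released after a full press, the knob of a good marker stays in at about 0.0045; that of a faulty one springs back to 0. Which ones are faulty (one or two of the three) cannot be seen and changes each time.
- marker_3_mid (a point): Retractable lab marker number 3, starts in the pocket at the right end; loose white round barrel 18 mm diameter, 115 mm long, blue band, about 60 g. The point is on its axis at mid barrel (57.5 mm from either end); z runs along the axis towards the knob. In its pocket the barrel stands out 65 mm, so the free part to grip runs from 7.5 mm below to 57.5 mm above this point. It turns and rocks slightly in the pocket.
- knob_3_top (a point): Centre of the top face of marker 3's blue push knob (12 mm diameter); stands 14 mm above the barrel (71.5 mm from its mid point) when out; pressed in along the marker's axis. z points out along the axis.
- knob_3 (a joint): How far marker 3's knob is pressed in, m: 0 out, 0.008 pressed fully in. Its spring resists with 1 N at the start and 2.6 N when fully in; clicking past a working catch takes up to about 3 N, 1 to 3 mm in. Released after a full press, the knob of a good marker stays in at about 0.0045; that of a faulty one springs back to 0. Which ones are faulty (one or two of the three) cannot be seen and changes each time.
- discard_bin: Red open discard bin, fixed, 130 mm (its x) x 110 mm (its y) x 85 mm high, walls and floor 4 mm. Origin on the table under its centre.
- slide_box: Blue slide box, loose, 85 x 100 x 35 mm high; not part of the job, leave alone. Origin at the centre of its underside.
- glove_carton: Green glove carton, loose, 90 x 120 x 60 mm high; not part of the job, leave alone. Origin at the centre of its underside.
- stain_bottle: Amber stain bottle, loose, 56 mm diameter, 110 mm high; not part of the job, leave alone. Origin at the centre of its underside.
- beaker: Glass beaker, loose, 72 mm diameter, 90 mm high; not part of the job, leave alone. Origin at the centre of its underside.
- slide_mailer: White slide mailer, loose, 85 x 35 x 18 mm high; not part of the job, leave alone. Origin at the centre of its underside.
- sample_jar: White sample jar with red lid, loose, 56 mm diameter, 65 mm high; not part of the job, leave alone. Origin at the centre of its underside.
Things that resemble listed ones, but are neither listed nor needed, are in the scene too. Several things look just like the stand: the one meant starts farthest to the robot's right.

How it is judged:
On the way, in this order (a step that is already met when the one before it is completed fails the run):
1. the left marker's knob is pressed fully in (at least 6.5 of its 8 mm) (value of joint knob_1 above 0.0065 m), for 0.02 s.
2. the middle marker's knob is pressed fully in (at least 6.5 of its 8 mm) (value of joint knob_2 above 0.0065 m), for 0.02 s.
3. the right marker's knob is pressed fully in (at least 6.5 of its 8 mm) (value of joint knob_3 above 0.0065 m), for 0.02 s.
At the end, for the whole second after the job is handed in: Each marker is either latched (knob over 3.5 mm in) and down in its own pocket (mid point within 12 mm of its place, raised under 10 mm), or has its knob sprung out (under 1.5 mm in) and is in the red bin (mid point inside the bin outline, under 100 mm high) (((value of joint knob_1 above 0.0035 m and y of marker_1_mid in the frame of stand between 0.054 and 0.078 m and x of marker_1_mid in the frame of stand between -0.034 and -0.01 m and height (world z) of marker_1_mid below 0.083 m and angle between marker_1_mid's own z axis and vertical below 0.5 rad) or (value of joint knob_1 below 0.0015 m and x of marker_1_mid in the frame of discard_bin between -0.065 and 0.065 m and y of marker_1_mid in the frame of discard_bin between -0.055 and 0.055 m and height (world z) of marker_1_mid below 0.1 m)) and ((value of joint knob_2 above 0.0035 m and y of marker_2_mid in the frame of stand between -0.012 and 0.012 m and x of marker_2_mid in the frame of stand between -0.034 and -0.01 m and height (world z) of marker_2_mid below 0.083 m and angle between marker_2_mid's own z axis and vertical below 0.5 rad) or (value of joint knob_2 below 0.0015 m and x of marker_2_mid in the frame of discard_bin between -0.065 and 0.065 m and y of marker_2_mid in the frame of discard_bin between -0.055 and 0.055 m and height (world z) of marker_2_mid below 0.1 m)) and ((value of joint knob_3 above 0.0035 m and y of marker_3_mid in the frame of stand between -0.078 and -0.054 m and x of marker_3_mid in the frame of stand between -0.034 and -0.01 m and height (world z) of marker_3_mid below 0.083 m and angle between marker_3_mid's own z axis and vertical below 0.5 rad) or (value of joint knob_3 below 0.0015 m and x of marker_3_mid in the frame of discard_bin between -0.065 and 0.065 m and y of marker_3_mid in the frame of discard_bin between -0.055 and 0.055 m and height (world z) of marker_3_mid below 0.1 m))); the robot touches nothing.
It fails at once if the stand is loaded with more than 45 N (a knob pressed too hard, or the stand struck) (contact force between stand and anything else above 45 N).
It fails at once if a bystander is moved by more than 30 mm (distance of any of slide_box, glove_carton, stain_bottle, beaker, slide_mailer, sample_jar from where it was at the start of the episode above 0.03 m).
It also fails if it takes over 67 s, if anything falls off the work surface, if the arm or the gripper's body presses on something with over 40 N, if the wrist force passes 120 N, or if a joint passes its speed limit or range.

## Working session

There is one attempt and no reset: what is moved stays moved. The work goes in short steps, Python scripts to look and compute and a tool call to move; the robot and the scene stay as the last step left them, time stands still between calls to the robot, and variables do not carry over. Pictures are saved under pics/ and viewed, and the job is handed in when it is done.

Besides the shell and the picture viewer there is one more tool, called after "Request:" as a command line: name --argument value ..., lists and objects as JSON in quotes. jog_arm: Moves the arm, as the interface text tells. Its arguments: {"type":"object","properties":{"commands":{"type":"array"},"grip_force":{"type":"number"}},"required":["commands"]}

```bash
mkdir -p pics; cat > h.py <<'E'
import numpy as np, cv2
from plant import robot
from scipy.spatial.transform import Rotation as R
def f(p): return 210/np.tan(np.radians(p['vfov'])/2)
def proj(p,X):
    X=np.atleast_2d(X); E=np.array(p['extrinsics']); c=X@E[:3,:3].T+E[:3,3]
    s=c[:,:2]/c[:,2:]; s=s*(1+p['k1']*(s**2).sum(1,keepdims=True)); F=f(p)
    return np.c_[p['cx']+F*s[:,0],p['cy']+F*s[:,1]]
def ray(p,u,v):
    F=f(p); d=np.array([(u-p['cx'])/F,(v-p['cy'])/F]); s=d.copy()
    for _ in range(30): s=d/(1+p['k1']*(s@s))
    E=np.array(p['extrinsics']); Rm=E[:3,:3]
    o=-Rm.T@E[:3,3]; w=Rm.T@np.r_[s,1]; return o,w/np.linalg.norm(w)
def onz(p,u,v,z):
    o,w=ray(p,u,v); return o+w*(z-o[2])/w[2]
def tri(rs):
    A=np.zeros((3,3));b=np.zeros(3)
    for o,w in rs:
        P=np.eye(3)-np.outer(w,w);A+=P;b+=P@o
    X=np.linalg.solve(A,b); return X,[np.linalg.norm((np.eye(3)-np.outer(w,w))@(X-o)) for o,w in rs]
def pix(d): return d['position'][1]*560,d['position'][0]*420
E
python3 - <<'E'
from h import *
s=robot.read_state(); print({k:np.round(v,3) for k,v in s.items()})
for n in ['scene','side','wrist']:
    p=robot.read_camera(n); cv2.imwrite(f'pics/{n}0.png',p['img'])
    E=np.array(p['extrinsics']); print(n,p['vfov'],p['cx'],p['cy'],p['k1'],np.round(-E[:3,:3].T@E[:3,3],3))
    for t in ['stand','discard_bin','marker_1_mid','knob_1_top','knob_2_top','knob_3_top']:
        print(t,[(round(d['score'],2),np.round(pix(d),1).tolist(),np.round(onz(p,*pix(d),0),3).tolist()) for d in robot.pinpoint(t,p)])
E
```

```text
{'t': np.float64(0.0), 'q': array([-1.325,  0.131,  1.489, -0.   ,  1.523, -0.085]), 'dq': array([ 0.001, -0.001,  0.001,  0.   , -0.   ,  0.001]), 'joint_torque': array([-1.0000e-03, -5.5984e+01, -4.9177e+01,  7.7000e-02,  3.5000e-02,
       -0.0000e+00]), 'tool_pos': array([ 0.195, -0.567,  0.196]), 'orientation': array([-2.556e+00,  1.825e+00,  2.000e-03]), 'force': array([-0.367,  0.336, -0.446]), 'wrist_torque': array([-0.031, -0.003,  0.008]), 'opening': np.float64(0.093)}
scene 50.3727599020134 293.3458973463747 188.58569027695836 -0.07856878749734567 [ 0.873 -0.423  1.012]
stand [(0.96, [246.4, 270.0], [0.541, -0.18, 0.0]), (0.96, [294.5, 99.8], [0.303, 0.326, 0.0]), (0.77, [250.2, 164.2], [0.349, 0.062, 0.0])]
discard_bin [(0.85, [328.4, 188.3], [0.566, 0.128, 0.0])]
marker_1_mid [(0.78, [246.1, 227.8], [0.467, -0.094, 0.0])]
knob_1_top [(0.38, [412.4, 146.9], [0.678, 0.386, 0.0])]
knob_2_top [(0.4, [223.1, 234.4], [0.433, -0.143, 0.0])]
knob_3_top [(0.71, [414.3, 144.5], [0.678, 0.397, 0.0]), (0.46, [205.3, 258.7], [0.443, -0.218, 0.0])]
side 47.09184644200842 280.0192852024771 212.09722271201207 -0.070688807222764 [ 0.454 -0.869  0.943]
stand [(0.87, [295.5, 292.6], [0.54, -0.174, 0.0]), (0.7, [220.7, 229.4], [0.36, 0.056, 0.0]), (0.65, [198.9, 168.5], [0.29, 0.329, 0.0])]
discard_bin [(0.91, [292.3, 207.1], [0.563, 0.125, 0.0]), (0.34, [285.8, 279.1], [0.52, -0.131, 0.0])]
marker_1_mid [(0.57, [278.5, 258.3], [0.508, -0.062, 0.0])]
knob_1_top [(0.49, [310.8, 402.9], [0.541, -0.45, 0.0]), (0.39, [267.4, 239.7], [0.484, 0.006, 0.0])]
knob_2_top [(0.57, [277.5, 257.6], [0.506, -0.059, 0.0])]
knob_3_top []
wrist 58.395955569585695 283.1114766200588 212.6881806899406 -0.04275904883135092 [ 0.267 -0.543  0.385]
stand []
discard_bin []
marker_1_mid []
knob_1_top []
knob_2_top []
knob_3_top []
```

View pics/scene0.png

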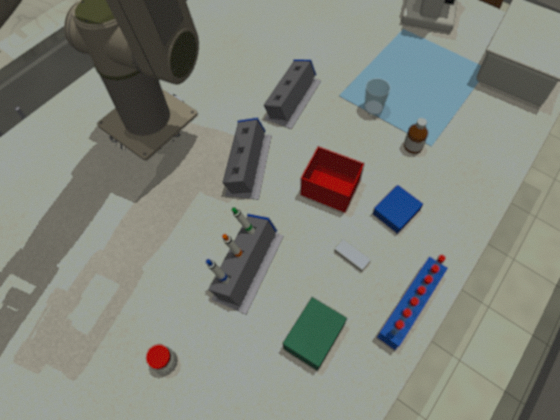

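View pics/side0.png

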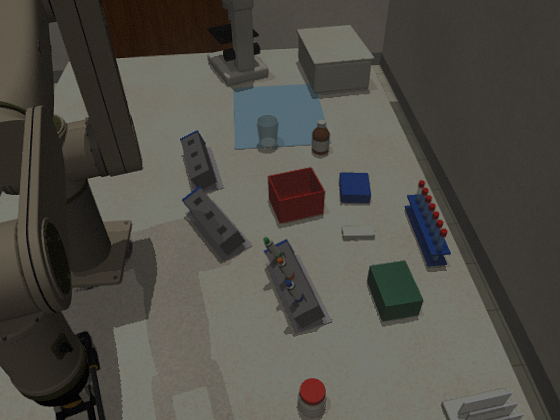

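```bash
python3 - <<'E'
import cv2
a=cv2.imread('pics/scene0.png')[170:350,160:360]; cv2.imwrite('pics/c1.png',cv2.resize(a,None,fx=3.3,fy=3.3,interpolation=cv2.INTER_CUBIC))
a=cv2.imread('pics/side0.png')[190:350,210:410]; cv2.imwrite('pics/c2.png',cv2.resize(a,None,fx=3.3,fy=3.3,interpolation=cv2.INTER_CUBIC))
E
```

```text
(no output)
```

View pics/c1.png

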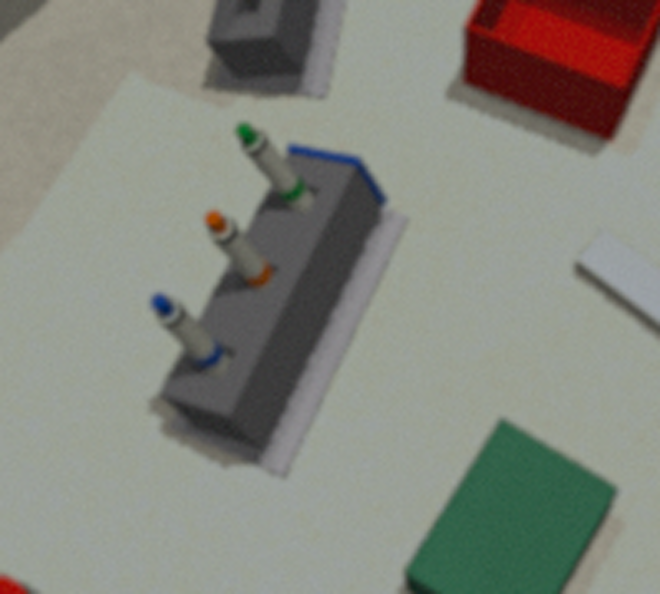

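View pics/c2.png

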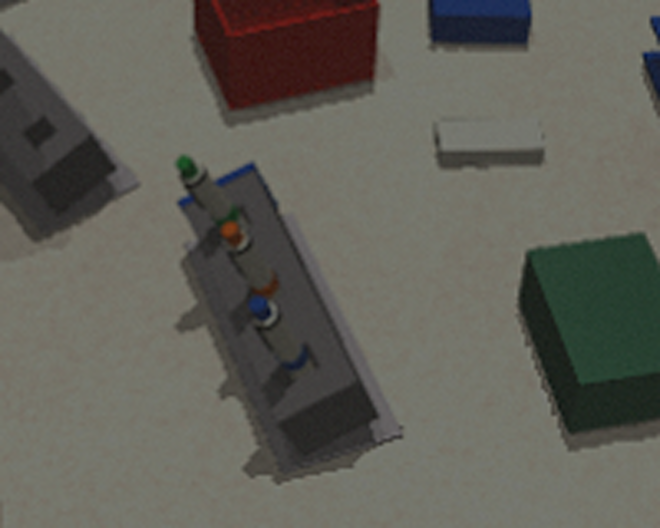

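Three look-alike stands in the scene picture, at (246,262), (246,157) and (291,92). The first is farthest to the robot's right (y≈-0.18) and the only one holding the green, orange and blue markers, with its blue cheek at the left end. The crops confirm it. Next I fit its pose from both views.

```bash
cat > fit.py <<'E'
from h import *
from scipy.optimize import least_squares
A=np.radians(20)
ax=np.array([-np.sin(A),0,np.cos(A)])
mids=[np.array([-.022,s*.066,.0735]) for s in (1,0,-1)]
knobs=[m+.0715*ax for m in mids]
def W(P,X):
    c,s=np.cos(P[2]),np.sin(P[2]); X=np.array(X)
    return np.stack([P[0]+c*X[...,0]-s*X[...,1],P[1]+s*X[...,0]+c*X[...,1],X[...,2]],-1)
E
python3 - <<'E'
from fit import *
ps={n:robot.read_camera(n) for n in ['scene','side']}
ob={'scene':[(233.9,209.7),(224.5,236.4),(208.5,261.8)],'side':[(265.8,239.4),(279.7,260.3),(288.2,282.7)]}
K=[]
for i in range(3):
    X,r=tri([ray(ps[n],*ob[n][i]) for n in ps]); K.append(X); print(i,np.round(X,4),np.round(r,4))
fn=lambda P:np.concatenate([(proj(ps[n],W(P,knobs))-ob[n]).ravel() for n in ps])
r=least_squares(fn,[.54,-.18,-.3]); print(r.x,np.round(r.fun,1)); print(np.round(W(r.x,knobs),4))
for n in ps:
    im=ps[n]['img'].copy()
    for X in (W(r.x,knobs),W(r.x,mids),W(r.x,[[-.045,-.108,0],[-.045,.108,0],[.045,.108,0],[.045,-.108,0]])):
        for u in proj(ps[n],X): cv2.circle(im,tuple(int(round(a)) for a in u),1,(255,0,255),-1)
    cv2.imwrite(f'pics/fit_{n}.png',cv2.resize(im[170:350,160:360],None,fx=3.3,fy=3.3,interpolation=cv2.INTER_CUBIC))
for n in ps:
    for t in ['discard_bin','marker_1_mid','knob_1_top','stain_bottle','beaker','slide_mailer','glove_carton','sample_jar','slide_box']:
        d=robot.pinpoint(t,ps[n])[:1]; print(n,t,[np.round(onz(ps[n],*pix(x),0),3).tolist() for x in d])
E
```

```text
0 [ 0.4749 -0.1233  0.1423] [0.0015 0.0015]
1 [ 0.5008 -0.1844  0.1385] [0.002 0.002]
2 [ 0.5135 -0.2488  0.14  ] [0.0015 0.0015]
[ 0.54089174 -0.17203411  0.29698518] [ 1.2  1.3 -1.9 -0.2  0.9  1.2  0.5 -0.3 -2.6 -0.7  0.5 -0.8]
[[ 0.4772 -0.1225  0.1407]
 [ 0.4965 -0.1856  0.1407]
 [ 0.5158 -0.2487  0.1407]]
scene discard_bin [[0.573, 0.129, 0.0]]
scene marker_1_mid [[0.469, -0.091, 0.0]]
scene knob_1_top [[0.4, -0.075, 0.0]]
scene stain_bottle [[0.682, 0.387, 0.0]]
scene beaker [[0.517, 0.449, 0.0]]
scene slide_mailer [[0.725, 0.001, 0.0]]
scene glove_carton [[0.763, -0.203, 0.0]]
scene sample_jar [[0.543, -0.449, 0.0]]
scene slide_box [[0.745, 0.175, 0.0]]
side discard_bin [[0.563, 0.126, 0.0]]
side marker_1_mid [[0.503, -0.054, 0.0]]
side knob_1_top [[0.484, 0.01, 0.0]]
side stain_bottle [[0.686, 0.388, -0.0]]
side beaker [[0.516, 0.434, 0.0]]
side slide_mailer [[0.736, 0.003, 0.0]]
side glove_carton [[0.761, -0.208, -0.0]]
side sample_jar [[0.545, -0.446, 0.0]]
side slide_box [[0.755, 0.172, 0.0]]
```

View pics/fit_scene.png

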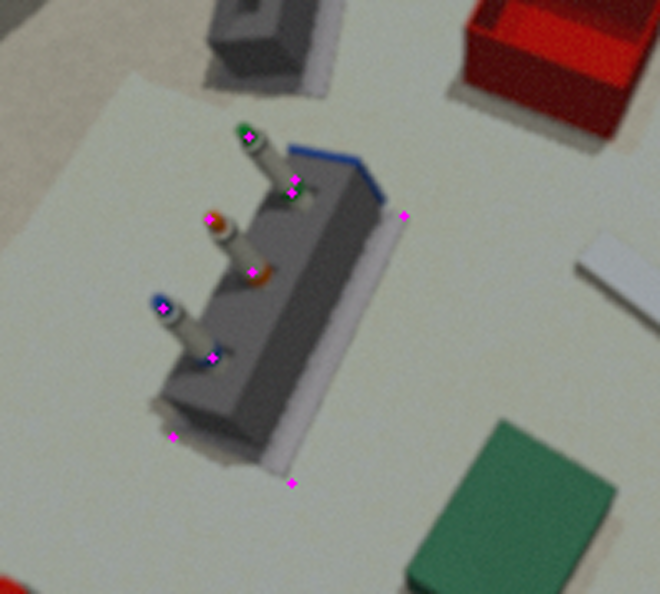

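View pics/fit_side.png

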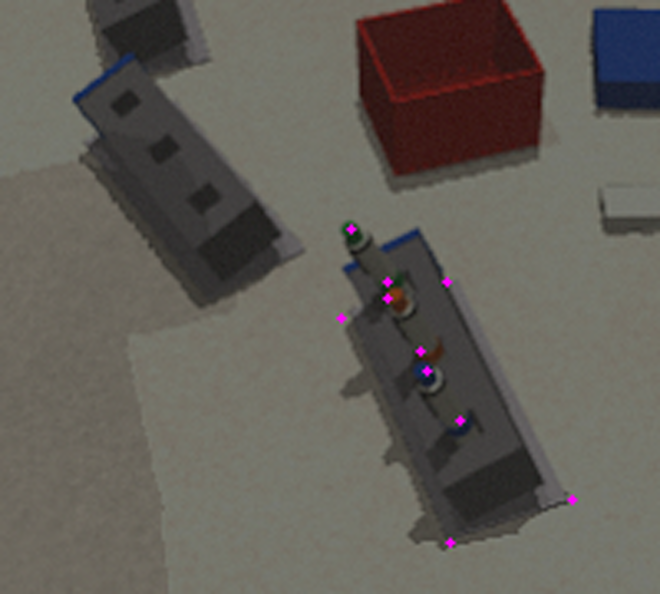

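Request:
jog_arm --commands '[1, -0.023, -0.0285, -0.007, 1.9, 1, -0.023, -0.0285, -0.007, 0, 1, -0.023, -0.0285, -0.007, 0, 1, -0.023, -0.0285, -0.007, 0, 1, -0.023, -0.0285, -0.007, 0, 1, -0.023, -0.0285, -0.007, 0, 1, -0.023, -0.0285, -0.007, 0, 1, -0.023, -0.0285, -0.007, 0, 1, -0.023, -0.0285, -0.007, 0, 1, -0.023, -0.0285, -0.007, 0, 1, -0.023, -0.0285, -0.007, 0, 1, -0.023, -0.0285, -0.007, 0, 1, 0, 0, 0, 0, 1, 0, 0, 0, 0]' --grip_force 20

```text
t: 3.22
tool_pos: [0.4409, -0.2012, 0.2812]
orientation: [-2.53, 1.862, -0.002]
force: [-0.3, 0.1, -0.0]
opening: 0.0041
```

```bash
python3 - <<'E'
from fit import *
p=robot.read_camera('wrist'); cv2.imwrite('pics/w1.png',p['img'])
s=robot.read_state(); print({k:np.round(v,4) for k,v in s.items()})
E=np.array(p['extrinsics']); print(np.round(-E[:3,:3].T@E[:3,3],3),np.round(E[2,:3],3))
for t in ['stand','knob_1_top','knob_2_top','knob_3_top','marker_1_mid','marker_2_mid','marker_3_mid','discard_bin']:
    print(t,[(round(d['score'],2),np.round(pix(d),1).tolist()) for d in robot.pinpoint(t,p)])
P=[.54089,-.17203,.29699]; print(np.round(proj(p,W(P,knobs))),np.round(proj(p,s['tool_pos'])))
E
```

```text
{'t': np.float64(3.2667), 'q': array([-5.3640e-01, -2.0530e-01,  1.6639e+00, -5.0000e-04,  1.6827e+00,
        7.3460e-01]), 'dq': array([-0.041 ,  0.004 ,  0.0129, -0.0016, -0.0013, -0.0051]), 'joint_torque': array([ 1.66110e+00, -3.98202e+01, -5.05474e+01,  3.02000e-01,
       -2.40000e-02,  1.60900e-01]), 'tool_pos': array([ 0.4401, -0.2023,  0.2806]), 'orientation': array([ 2.5279e+00, -1.8646e+00,  5.0000e-04]), 'force': array([ 0.1898, -0.034 , -0.0525]), 'wrist_torque': array([-0.0114, -0.0098, -0.0394]), 'opening': np.float64(0.002)}
[ 0.514 -0.178  0.47 ] [-0.263 -0.083 -0.961]
stand [(0.9, [72.0, 179.1]), (0.8, [285.6, 81.1])]
knob_1_top [(0.71, [202.8, 133.7])]
knob_2_top [(0.62, [284.8, 125.5])]
knob_3_top [(0.51, [360.6, 134.8])]
marker_1_mid [(0.79, [217.2, 98.9]), (0.35, [207.1, 133.5])]
marker_2_mid [(0.9, [282.8, 102.1])]
marker_3_mid [(0.65, [345.9, 102.2])]
discard_bin []
[[208. 127.]
 [285. 127.]
 [362. 128.]] [[285. 254.]]
```

View pics/w1.png

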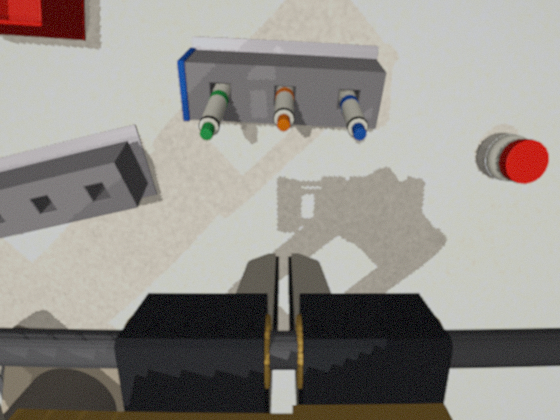

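The wrist view shows the knobs at (206,130) green, (284,121) orange and (358,130) blue, which matches the fit to within about 5 mm, since the markers rock. I triangulate each knob from all three views.

```bash
cat > seg.py <<'E'
from fit import *
def knobpix(p,guess,i,r=14):
    """colour blob nearest predicted knob"""
    hsv=cv2.cvtColor(p['img'],cv2.COLOR_BGR2HSV)
    rng=[((45,100,50),(80,255,255)),((5,130,90),(20,255,255)),((100,130,60),(130,255,255))][i]
    m=cv2.inRange(hsv,*rng); n,l,st,c=cv2.connectedComponentsWithStats(m)
    best=[(np.linalg.norm(c[k]-guess),c[k],st[k,4],st[k,:4]) for k in range(1,n) if st[k,4]>8]
    best=[b for b in best if b[0]<r]
    return max(best,key=lambda b:b[2]) if best else None
E
python3 - <<'E'
from seg import *
ps={n:robot.read_camera(n) for n in ['scene','side','wrist']}
P=[.54089,-.17203,.29699]
Rt=R.from_rotvec(robot.read_state()['orientation']).as_matrix(); print(np.round(Rt,3))
tp=robot.read_state()['tool_pos']
for i in range(3):
    o=[]
    for n in ps:
        b=knobpix(ps[n],proj(ps[n],W(P,knobs[i]))[0],i); print(n,i,None if b is None else (np.round(b[1],1),b[2],b[3]))
        if b: o.append(ray(ps[n],*b[1]))
    X,r=tri(o); print(i,np.round(X,4),np.round(r,4),'tool',np.round(Rt.T@(X-tp),4), 'stand x', np.round(W([0,0,-P[2]],X-np.array([P[0],P[1],0])),4))
E
```

```text
[[ 0.293 -0.956 -0.   ]
 [-0.956 -0.293  0.   ]
 [-0.     0.    -1.   ]]
scene 0 (array([234.2, 210.3]), np.int32(19), array([232, 208,   5,   6], dtype=int32))
side 0 (array([265.4, 239. ]), np.int32(14), array([264, 237,   4,   5], dtype=int32))
wrist 0 (array([204.8, 128.9]), np.int32(170), array([198, 121,  14,  17], dtype=int32))
0 [ 0.4747 -0.1227  0.1416] [0.     0.0005 0.0004] tool [-0.0665 -0.0569  0.1389] stand x [-0.0489  0.0666  0.1416]
scene 1 (array([225. , 236.8]), np.int32(21), array([223, 234,   5,   6], dtype=int32))
side 1 (array([279.4, 258.9]), np.int32(11), array([278, 258,   4,   3], dtype=int32))
wrist 1 (array([281.4, 120. ]), np.int32(166), array([275, 112,  14,  17], dtype=int32))
1 [ 0.501  -0.1832  0.1397] [0.0001 0.0007 0.0008] tool [-0.001  -0.0644  0.1408] stand x [-0.0414  0.001   0.1397]
scene 2 (array([208.9, 262. ]), np.int32(18), array([207, 260,   5,   5], dtype=int32))
side 2 (array([287.8, 281.9]), np.int32(18), array([286, 280,   5,   5], dtype=int32))
wrist 2 (array([357.2, 128.7]), np.int32(154), array([352, 121,  12,  16], dtype=int32))
2 [ 0.5131 -0.2476  0.1395] [0.0002 0.0008 0.0007] tool [ 0.0642 -0.0571  0.1409] stand x [-0.0487 -0.0642  0.1395]
```

Request:
jog_arm --commands '[1, -0.0166, -0.0135, 0.028, 0, 1, -0.0166, -0.0135, 0.028, 0, 1, -0.0166, -0.0135, 0.028, 0, 1, -0.0166, -0.0135, 0.028, 0, 1, 0, 0, 0.0065, 0, 1, 0, 0, 0.0065, 0, 1, 0, 0, 0, 0, 1, 0, 0, 0, 0]'

```text
t: 4.48
tool_pos: [0.4725, -0.1243, 0.1567]
orientation: [-2.526, 1.868, -0.002]
force: [0.3, -0.8, -0.4]
opening: 0.0001
```

```bash
python3 - <<'E'
from seg import *
s=robot.read_state(); print({k:np.round(v,4) for k,v in s.items() if k in('t','tool_pos','force','opening')})
X=np.array([.4747,-.1227,.1416]); Rt=R.from_rotvec(s['orientation']).as_matrix(); print(np.round(Rt.T@(X-s['tool_pos']),4))
p=robot.read_camera('wrist'); cv2.imwrite('pics/w2.png',p['img'])
print(proj(p,s['tool_pos']),proj(p,X))
E
```

```text
{'t': np.float64(4.4833), 'tool_pos': array([ 0.4725, -0.1243,  0.1567]), 'force': array([ 0.2661, -0.7864, -0.3963]), 'opening': np.float64(0.0001)}
[-0.0009 -0.0026  0.0151]
[[283.11803222 251.95443129]] [[281.47822649 237.82105069]]
```

View pics/w2.png

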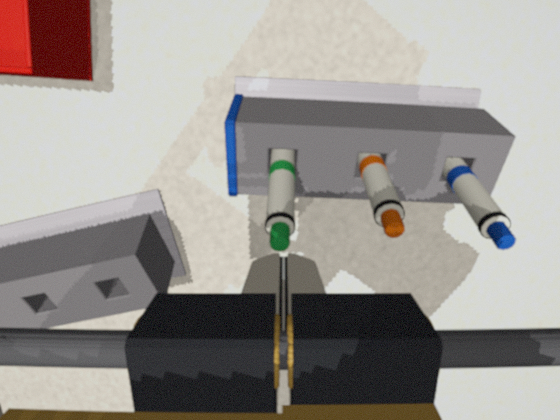

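The fingertip sits over the green knob at (280,237). I go down along the marker axis.

Request:
jog_arm --commands '[1, 0, -0.0014, 0.0038, 0, 1, 0, -0.0014, 0.0038, 0, 1, 0, -0.0007, 0.002, 0, 1, 0, 0, 0, 0, 1, 0, 0, 0, 0]'

```text
t: 4.95
tool_pos: [0.4753, -0.1223, 0.1458]
orientation: [2.526, -1.868, -0.001]
force: [-0.1, 0.4, 0.5]
opening: 0.0001
```

Request:
jog_arm --commands '[1, 0, -0.0003, 0.001, 0, 1, 0, -0.0003, 0.001, 0, 1, 0, -0.0003, 0.001, 0, 1, 0, 0, 0, 0]'

```text
t: 5.28
tool_pos: [0.4762, -0.1219, 0.1427]
orientation: [2.526, -1.867, -0.0]
force: [0.3, 0.1, -0.3]
opening: 0.0004
```

Request:
jog_arm --commands '[1, 0, -0.0003, 0.001, 0, 1, 0, -0.0003, 0.001, 0, 1, 0, 0, 0, 0]'

```text
t: 5.53
tool_pos: [0.4768, -0.1218, 0.1407]
orientation: [2.526, -1.867, -0.0]
force: [-1.3, -0.5, 0.3]
opening: 0.0002
```

Request:
jog_arm --commands '[1, 0, -0.0003, 0.001, 0, 1, 0, -0.0003, 0.001, 0, 1, 0, 0, 0, 0]'

```text
t: 5.78
tool_pos: [0.4773, -0.1216, 0.1387]
orientation: [2.526, -1.867, -0.001]
force: [0.7, 0.7, -0.1]
opening: 0.0007
```

Request:
jog_arm --commands '[1, 0, -0.0003, 0.001, 0, 1, 0, -0.0003, 0.001, 0, 1, 0, 0, 0, 0]'

```text
t: 6.03
tool_pos: [0.4779, -0.1215, 0.1367]
orientation: [2.526, -1.868, -0.0]
force: [-0.1, 0.0, -0.2]
opening: 0.0008
```

```bash
python3 - <<'E'
from seg import *
p=robot.read_camera('wrist'); cv2.imwrite('pics/w3.png',cv2.resize(p['img'][130:300,200:400],None,fx=3,fy=3,interpolation=cv2.INTER_CUBIC))
print(robot.read_state()['force'])
E
```

```text
[-0.27143253 -0.51835006  0.17585084]
```

View pics/w3.png

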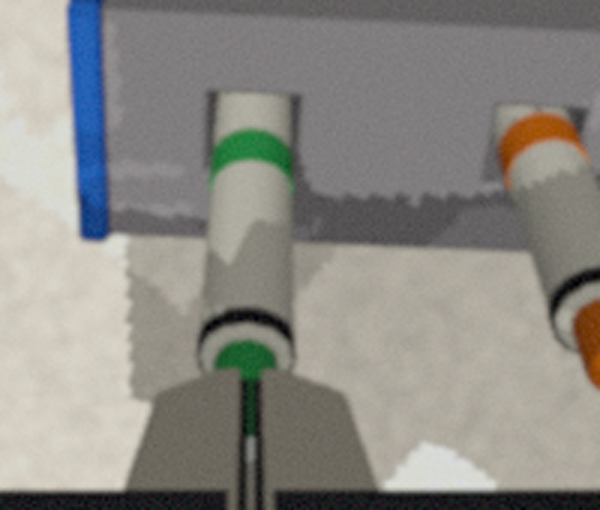

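Request:
jog_arm --commands '[1, 0, -0.0003, 0.001, 0, 1, 0, -0.0003, 0.001, 0, 1, 0, 0, 0, 0]'

```text
t: 6.33
tool_pos: [0.4785, -0.1213, 0.1347]
orientation: [2.526, -1.867, -0.0]
force: [-0.8, 0.5, 0.5]
opening: 0.0006
```

```bash
python3 - <<'E'
from seg import *
F=[]
for n in ['wrist','scene','side','wrist']:
    p=robot.read_camera(n); cv2.imwrite(f'pics/v4_{n}.png',p['img']); s=robot.read_state(); F.append(np.r_[s['force'],s['wrist_torque']])
print(np.round(F,2)); Rt=R.from_rotvec(s['orientation']).as_matrix()
for d in [(0,0,0),(0,-.0075,0),(.0,.0075,0),(.0175,-.0075,0),(0,-.0075,-.03)]: print(d,proj(p,s['tool_pos']+Rt@np.array(d)))
E
```

```text
[[-0.03 -0.55  0.01  0.07  0.01 -0.02]
 [-0.18  0.29  0.16  0.06 -0.   -0.03]
 [-0.63  0.16  0.07 -0.02  0.02 -0.01]
 [ 1.   -0.17 -0.27  0.03  0.03 -0.01]]
(0, 0, 0) [[283.12766844 251.9391106 ]]
(0, -0.0075, 0) [[283.11965818 238.8222284 ]]
(0.0, 0.0075, 0) [[283.13550937 264.77741068]]
(0.0175, -0.0075, 0) [[315.97243148 238.7899248 ]]
(0, -0.0075, -0.03) [[283.15474189 261.41653214]]
```

```bash
python3 - <<'E'
import cv2,numpy as np
a=cv2.imread('pics/v4_wrist.png')[150:290,210:350]; b=cv2.imread('pics/v4_scene.png')[180:250,200:270];c=cv2.imread('pics/v4_side.png')[205:275,230:300]
r=lambda x:cv2.resize(x,(390,390),interpolation=cv2.INTER_CUBIC)
cv2.imwrite('pics/v4.png',cv2.resize(np.hstack([r(a),r(c)]),(780,390))); cv2.imwrite('pics/v4b.png',r(b))
E
```

```text
(no output)
```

View pics/v4.png

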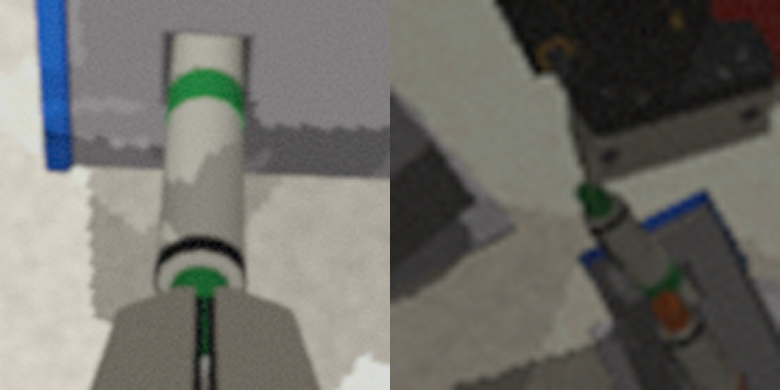

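View pics/v4b.png

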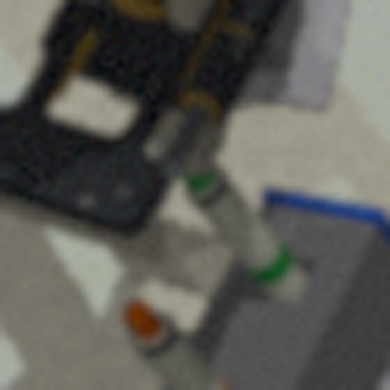

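```bash
python3 - <<'E'
from seg import *
p0=None
P=[.54089,-.17203,.29699]
s=robot.read_state();Rt=R.from_rotvec(s['orientation']).as_matrix();tp=s['tool_pos']
ps={n:robot.read_camera(n) for n in ['scene','side','wrist']}
o=[]
for n in ps:
    b=knobpix(ps[n],proj(ps[n],[.4747,-.1227,.1416])[0],0,25); print(n,b[1:] if b else None, 'tcp',proj(ps[n],tp)[0], proj(ps[n],[tp+Rt@np.array(d) for d in [(0,-.0075,0),(0,.0075,0)]]).round(1).tolist())
    if b: o.append(ray(ps[n],*b[1]))
X,r=tri(o[:2]); print(X,r,Rt.T@(X-tp))
X,r=tri(o); print(X,r,Rt.T@(X-tp))
E
```

```text
scene (array([248.72222222, 227.83333333]), np.int32(18), array([246, 225,   6,   6], dtype=int32)) tcp [236.21859934 212.22257965] [[239.3, 213.2], [233.2, 211.2]]
side None tcp [266.98914299 240.3912074 ] [[270.1, 239.5], [263.9, 241.3]]
wrist (array([282.07482993, 253.7414966 ]), np.int32(147), array([273, 246,  18,  31], dtype=int32)) tcp [283.064457   251.94807191] [[283.1, 238.8], [283.1, 264.8]]
[ 0.49159167 -0.12306514  0.10916743] [np.float64(0.02261617097679274), np.float64(0.022616170976792742)] [ 0.00547407 -0.01193793  0.02578794]
[ 0.49159167 -0.12306514  0.10916743] [np.float64(0.02261617097679274), np.float64(0.022616170976792742)] [ 0.00547407 -0.01193793  0.02578794]
```

Request:
jog_arm --commands '[1, 0, -0.0003, 0.001, 0, 1, 0, 0, 0, 0, 1, 0, 0, 0, 0]'

```text
t: 6.93
tool_pos: [0.4788, -0.1212, 0.1338]
orientation: [2.526, -1.867, -0.0]
force: [0.4, -0.7, -0.2]
opening: 0.0005
```

Request:
jog_arm --commands '[1, 0, -0.0003, 0.001, 0, 1, 0, 0, 0, 0, 1, 0, 0, 0, 0]'

```text
t: 7.18
tool_pos: [0.4791, -0.1211, 0.1328]
orientation: [2.526, -1.867, -0.0]
force: [-0.1, -0.5, 0.5]
opening: 0.0002
```

Request:
jog_arm --commands '[1, 0, -0.0003, 0.001, 0, 1, 0, 0, 0, 0, 1, 0, 0, 0, 0]'

```text
t: 7.43
tool_pos: [0.4794, -0.1211, 0.1318]
orientation: [2.526, -1.867, -0.0]
force: [-0.1, 0.3, -0.0]
opening: 0.0003
```

```bash
python3 - <<'E'
from seg import *
p=robot.read_camera('wrist'); q=robot.read_camera('side'); z=robot.read_camera('scene')
r=lambda x:cv2.resize(x,(390,390),interpolation=cv2.INTER_CUBIC)
cv2.imwrite('pics/v5.png',np.hstack([r(p['img'][190:290,233:333]),r(q['img'][215:265,240:290])]))
cv2.imwrite('pics/v5b.png',r(z['img'][190:250,205:265]))
E
```

```text
(no output)
```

View pics/v5.png

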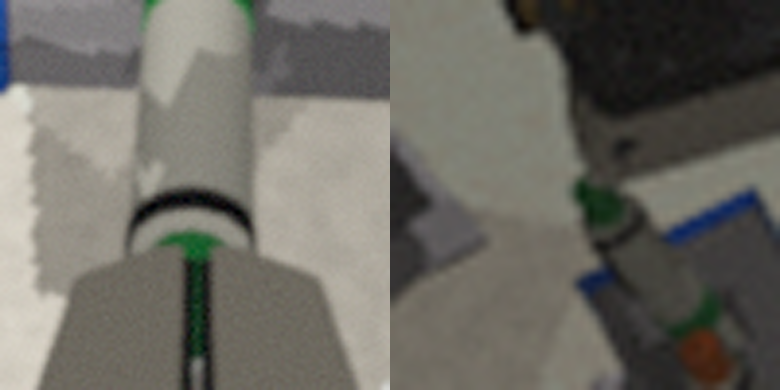

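View pics/v5b.png

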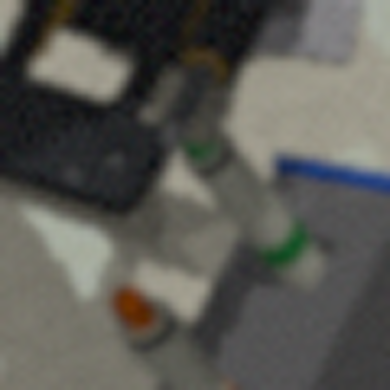

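Request:
jog_arm --commands '[1, 0, 0.0024, -0.007, 0, 1, 0, 0.0024, -0.007, 0, 1, 0, 0.0036, -0.011, 0, 1, 0, 0, 0, 0, 1, 0, 0, 0, 0]'

```text
t: 8.0
tool_pos: [0.4722, -0.124, 0.1586]
orientation: [-2.525, 1.867, -0.004]
force: [-0.4, -0.0, -0.0]
opening: 0.0008
```

```bash
python3 - <<'E'
from seg import *
ps={n:robot.read_camera(n) for n in ['wrist','side','scene']}
r=lambda x:cv2.resize(x,(390,390),interpolation=cv2.INTER_CUBIC)
cv2.imwrite('pics/v6.png',np.hstack([r(ps['wrist']['img'][170:270,233:333]),r(ps['side']['img'][215:265,240:290])]))
s=robot.read_state();Rt=R.from_rotvec(s['orientation']).as_matrix();tp=s['tool_pos'];print(tp)
o=[]
for n in ps:
    b=knobpix(ps[n],proj(ps[n],[.4747,-.1227,.1416])[0],0,25); print(n,b[1:] if b else None)
    if b: o.append(ray(ps[n],*b[1]))
X,rr=tri(o); print(X,rr,Rt.T@(X-tp))
E
```

```text
[ 0.47128052 -0.12352251  0.15677819]
wrist (array([279.84174312, 234.77981651]), np.int32(436), array([271, 221,  19,  28], dtype=int32))
side None
scene (array([234.88888889, 210.72222222]), np.int32(18), array([233, 208,   5,   6], dtype=int32))
[ 0.47456973 -0.1213546   0.13799247] [np.float64(0.00045273990096154866), np.float64(0.0004527399009616029)] [-0.00110697 -0.00378187  0.01878548]
```

View pics/v6.png

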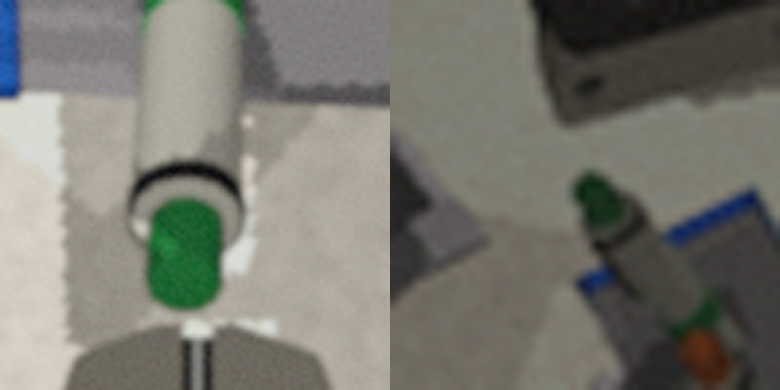

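```bash
python3 - <<'E'
from seg import *
s=robot.read_state();Rt=R.from_rotvec(s['orientation']).as_matrix();tp=s['tool_pos'];print(tp,s['opening'])
out=[]
for n,(a,b) in {'side':(205,230),'scene':(170,200)}.items():
    p=robot.read_camera(n); im=cv2.resize(p['img'][a:a+65,b:b+65],(390,390),interpolation=cv2.INTER_CUBIC); raw=im.copy()
    for d,c in [((0,0,0),(255,0,255)),((0,0,-.02),(0,255,255)),((0,-.0075,0),(255,255,0)),((0,.0075,0),(255,255,0)),((-.015,0,0),(0,0,255)),((.015,0,0),(0,0,255))]:
        u=proj(p,tp+Rt@np.array(d))[0]; cv2.circle(im,(int((u[0]-b+.5)*6),int((u[1]-a+.5)*6)),3,c,-1)
    cv2.imwrite(f'pics/v7_{n}.png',np.hstack([raw,im]))
E
```

```text
[ 0.47128052 -0.12352251  0.15677819] 0.0003376568421124237
```

View pics/v7_side.png

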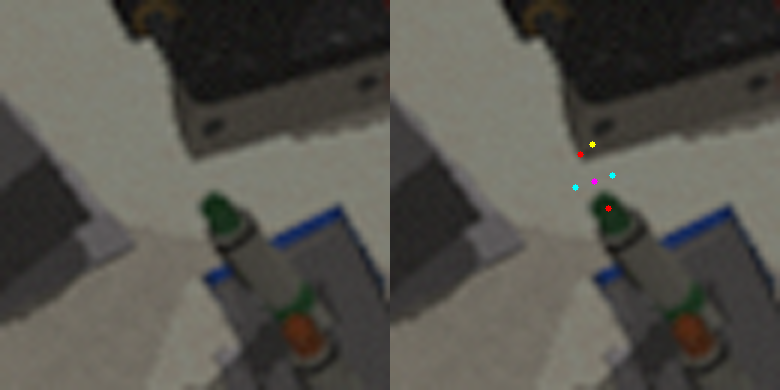

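View pics/v7_scene.png

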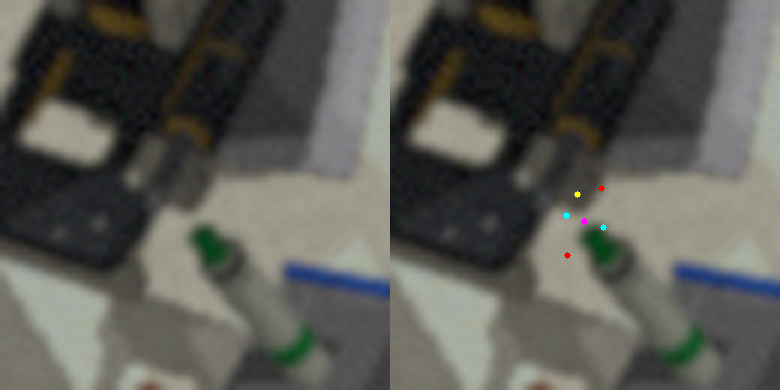

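The wrist, side and scene views agree: the closed fingers end clearly above the reported TCP, by more than about 11 mm, and the knob was not touched. I go further down until I feel force.

Request:
jog_arm --commands '[1, -0.001, -0.004, 0.008, 0, 1, 0, 0, 0.008, 0, 1, 0, 0, 0.008, 0, 1, 0, 0, 0, 0, 1, 0, 0, 0.002, 0, 1, 0, 0, 0, 0, 1, 0, 0, 0, 0]'

```text
t: 8.83
tool_pos: [0.475, -0.1214, 0.131]
orientation: [-2.526, 1.867, -0.0]
force: [0.3, 0.3, 0.8]
opening: 0.0005
```

Request:
jog_arm --commands '[1, 0, 0, 0.001, 0, 1, 0, 0, 0.001, 0, 1, 0, 0, 0, 0]'

```text
t: 9.08
tool_pos: [0.475, -0.1214, 0.129]
orientation: [-2.526, 1.868, -0.0]
force: [-0.6, 0.0, -0.3]
opening: 0.0005
```

Request:
jog_arm --commands '[1, 0, 0, 0.001, 0, 1, 0, 0, 0.001, 0, 1, 0, 0, 0, 0]'

```text
t: 9.33
tool_pos: [0.4748, -0.1214, 0.1267]
orientation: [2.526, -1.868, -0.0]
force: [0.2, -0.0, 0.3]
opening: 0.0007
```

Request:
jog_arm --commands '[1, 0, 0, 0.001, 0, 1, 0, 0, 0.001, 0, 1, 0, 0, 0, 0]'

```text
t: 9.58
tool_pos: [0.4748, -0.1213, 0.1246]
orientation: [2.526, -1.867, -0.001]
force: [0.1, 0.6, -0.5]
opening: 0.0008
```

Request:
jog_arm --commands '[1, 0, 0, 0.001, 0, 1, 0, 0, 0.001, 0, 1, 0, 0, 0, 0]'

```text
t: 9.83
tool_pos: [0.4749, -0.1214, 0.1228]
orientation: [2.526, -1.868, -0.0]
force: [0.7, 0.1, 0.3]
opening: 0.0007
```

```bash
cat > look.py <<'E'
from seg import *
import sys
def look(name,du=283,dv=240):
    ps={n:robot.read_camera(n) for n in ['wrist','scene']}
    s=robot.read_state();print('F',np.round(s['force'],2),'tp',np.round(s['tool_pos'],4),s['opening'].round(4))
    r=lambda x:cv2.resize(x,(390,390),interpolation=cv2.INTER_CUBIC)
    u=proj(ps['scene'],s['tool_pos'])[0].astype(int)
    cv2.imwrite(f'pics/{name}.png',np.hstack([r(ps['wrist']['img'][dv-50:dv+50,du-50:du+50]),r(ps['scene']['img'][u[1]-32:u[1]+33,u[0]-32:u[0]+33])]))
if __name__=='__main__': look(sys.argv[1])
E
python3 look.py v8
```

```text
Traceback (most recent call last):
  File "look.py", line 9, in <module>
    if __name__=='__main__': look(sys.argv[1])
                             ~~~~^^^^^^^^^^^^^
  File "look.py", line 5, in look
    s=robot.read_state();print('F',np.round(s['force'],2),'tp',np.round(s['tool_pos'],4),s['opening'].round(4))
                                                                                         ^^^^^^^^^^^^^^^^^^
AttributeError: 'float' object has no attribute 'round'
```

```bash
sed -i "s/s\['opening'\].round(4)/round(float(s['opening']),4)/" look.py; python3 look.py v8
```

```text
F [ 0.09  0.12 -0.06] tp [ 0.475  -0.1214  0.123 ] 0.0008
```

View pics/v8.png

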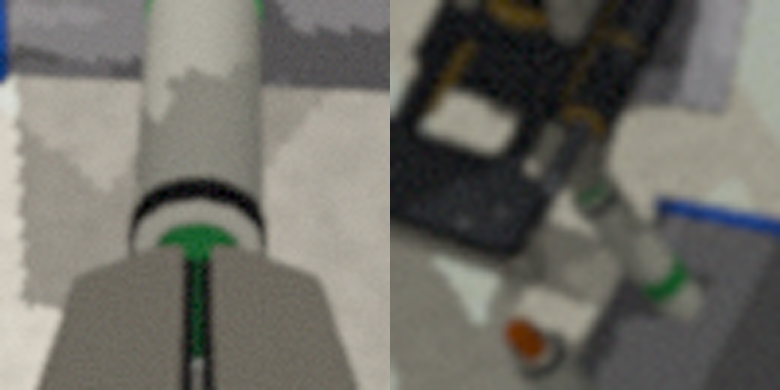

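Request:
jog_arm --commands '[1, 0, 0, 0.001, 0, 1, 0, 0, 0.001, 0, 1, 0, 0, 0, 0]'

```text
t: 10.28
tool_pos: [0.475, -0.1214, 0.121]
orientation: [-2.526, 1.867, -0.0]
force: [1.4, 0.1, 1.8]
opening: 0.0006
```

Request:
jog_arm --commands '[1, 0, -0.0003, 0.001, 0, 1, 0, 0, 0, 0]'

```text
t: 10.45
tool_pos: [0.4754, -0.1213, 0.12]
orientation: [-2.526, 1.867, -0.0]
force: [1.1, -0.5, 2.0]
opening: 0.0002
```

Request:
jog_arm --commands '[1, 0, -0.0003, 0.001, 0, 1, 0, 0, 0, 0]'

```text
t: 10.62
tool_pos: [0.4756, -0.1212, 0.1189]
orientation: [-2.526, 1.867, -0.0]
force: [0.4, -1.0, 1.5]
opening: 0.0007
```

Request:
jog_arm --commands '[1, 0, -0.0003, 0.001, 0, 1, 0, 0, 0, 0]'

```text
t: 10.78
tool_pos: [0.4759, -0.1211, 0.1178]
orientation: [-2.526, 1.867, -0.0]
force: [1.3, 0.7, 1.8]
opening: 0.0005
```

Contact at a reported z of about 0.1215, so the fingertips end about 20 mm above the reported TCP. I keep pressing in.

Request:
jog_arm --commands '[1, 0, -0.0003, 0.001, 0, 1, 0, -0.0003, 0.001, 0, 1, 0, 0, 0, 0]'

```text
t: 11.03
tool_pos: [0.4765, -0.1209, 0.1158]
orientation: [-2.526, 1.867, -0.0]
force: [1.4, 0.3, 2.9]
opening: 0.0005
```

Request:
jog_arm --commands '[1, 0, -0.0003, 0.001, 0, 1, 0, 0, 0, 0]'

```text
t: 11.2
tool_pos: [0.4768, -0.1208, 0.1149]
orientation: [-2.526, 1.867, -0.0]
force: [1.8, 0.3, 2.7]
opening: 0.0004
```

Request:
jog_arm --commands '[1, 0, -0.0002, 0.0005, 0, 1, 0, 0, 0, 0]'

```text
t: 11.37
tool_pos: [0.4769, -0.1208, 0.1145]
orientation: [-2.526, 1.867, -0.0]
force: [1.4, 0.4, 2.7]
opening: 0.0001
```

Request:
jog_arm --commands '[1, 0, -0.0002, 0.0005, 0, 1, 0, 0, 0, 0]'

```text
t: 11.53
tool_pos: [0.4771, -0.1208, 0.114]
orientation: [-2.526, 1.868, -0.0]
force: [1.9, 1.1, 4.1]
opening: 0.0006
```

Request:
jog_arm --commands '[1, 0, -0.0002, 0.0005, 0, 1, 0, 0, 0, 0]'

```text
t: 11.7
tool_pos: [0.4773, -0.1208, 0.1136]
orientation: [2.526, -1.867, 0.0]
force: [1.3, 0.3, 4.1]
opening: 0.0004
```

Request:
jog_arm --commands '[1, 0, -0.0002, 0.0005, 0, 1, 0, 0, 0, 0]'

```text
t: 11.87
tool_pos: [0.4776, -0.1208, 0.1133]
orientation: [2.526, -1.868, 0.001]
force: [0.5, -0.5, 6.7]
opening: 0.0005
```

Request:
jog_arm --commands '[1, 0, -0.0002, 0.0007, 0, 1, 0, 0, 0, 0]'

```text
t: 12.03
tool_pos: [0.4778, -0.1208, 0.1127]
orientation: [2.526, -1.867, 0.001]
force: [0.8, -0.1, 6.3]
opening: 0.0005
```

```bash
python3 look.py v9
```

```text
F [0.73 0.24 6.93] tp [ 0.4779 -0.1208  0.1127] 0.0004
```

View pics/v9.png

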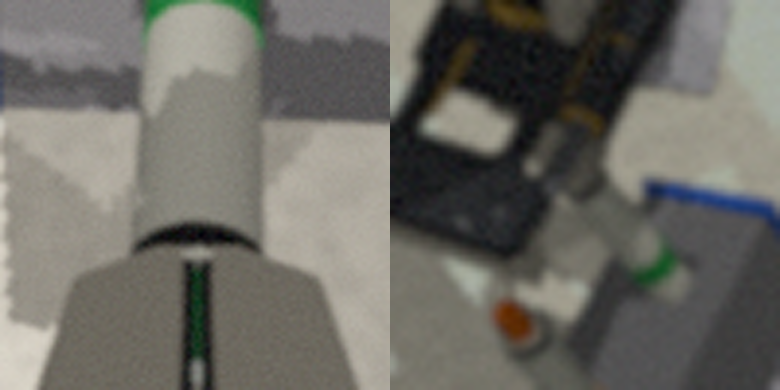

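Request:
jog_arm --commands '[1, 0, -0.0003, 0.0008, 0, 1, 0, 0, 0, 0]'

```text
t: 12.3
tool_pos: [0.4782, -0.1207, 0.112]
orientation: [-2.526, 1.868, -0.001]
force: [0.6, 0.2, 6.2]
opening: 0.0003
```

Request:
jog_arm --commands '[1, 0, -0.0003, 0.0008, 0, 1, 0, 0, 0, 0]'

```text
t: 12.47
tool_pos: [0.4786, -0.1206, 0.1112]
orientation: [-2.526, 1.867, -0.002]
force: [0.6, 0.3, 7.3]
opening: 0.0005
```

The force is about 7 N, above the 3 N catch and spring limit, over 9 mm or more of travel, so the knob is fully in. I release and feel whether it follows.

Request:
jog_arm --commands '[1, 0, 0.0007, -0.002, 0, 1, 0, 0.0007, -0.002, 0, 1, 0, 0.0007, -0.002, 0, 1, 0, 0.0004, -0.001, 0, 1, 0, 0, 0, 0]'

```text
t: 12.88
tool_pos: [0.4752, -0.1211, 0.1174]
orientation: [2.526, -1.867, -0.001]
force: [0.1, -0.1, 1.0]
opening: 0.0007
```

Request:
jog_arm --commands '[1, 0, 0.0003, -0.001, 0, 1, 0, 0, 0, 0]'

```text
t: 13.05
tool_pos: [0.4751, -0.1212, 0.1184]
orientation: [2.526, -1.867, -0.001]
force: [0.8, 1.1, 1.0]
opening: 0.0007
```

Request:
jog_arm --commands '[1, 0, 0.0003, -0.001, 0, 1, 0, 0, 0, 0]'

```text
t: 13.22
tool_pos: [0.4751, -0.1213, 0.1196]
orientation: [2.526, -1.867, -0.0]
force: [-0.8, 0.7, 0.6]
opening: 0.0002
```

```bash
python3 look.py v10
```

```text
F [-0.71 -0.98 -0.23] tp [ 0.4751 -0.1213  0.1195] 0.0005
```

View pics/v10.png

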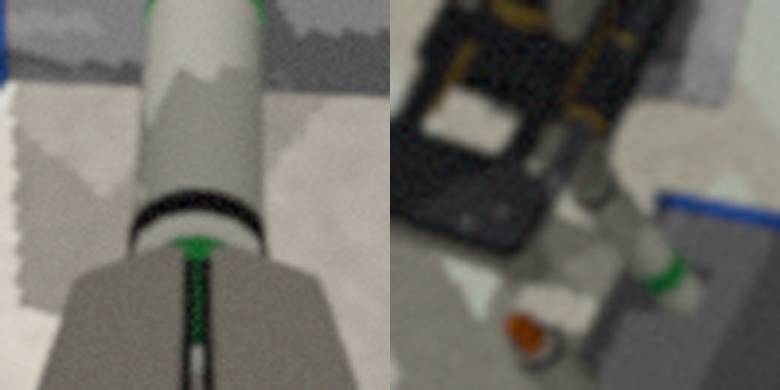

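Request:
jog_arm --commands '[1, 0, 0.001, -0.012, 0, 1, 0, 0.0015, -0.0125, 0, 1, 0, 0.0015, -0.0125, 0, 1, 0, 0, 0, 0, 1, 0, 0, 0, 0]'

```text
t: 13.73
tool_pos: [0.4725, -0.123, 0.1586]
orientation: [-2.525, 1.867, -0.005]
force: [-0.2, -0.7, 0.2]
opening: 0.0004
```

```bash
python3 - <<'E'
from seg import *
ps={n:robot.read_camera(n) for n in ['wrist','side']}
r=lambda x:cv2.resize(x,(390,390),interpolation=cv2.INTER_CUBIC)
cv2.imwrite('pics/v11.png',np.hstack([r(ps['wrist']['img'][170:270,233:333]),r(ps['side']['img'][215:265,240:290])]))
cv2.imwrite('pics/v11w.png',ps['wrist']['img'])
print(robot.read_state()['tool_pos'])
b=knobpix(ps['wrist'],np.array([280,234]),0,25);print(b)
E
```

```text
[ 0.47143681 -0.12253054  0.15672791]
(np.float64(2.366971651182846), array([278.62650602, 232.07228916]), np.int32(332), array([270, 221,  18,  23], dtype=int32))
```

View pics/v11.png

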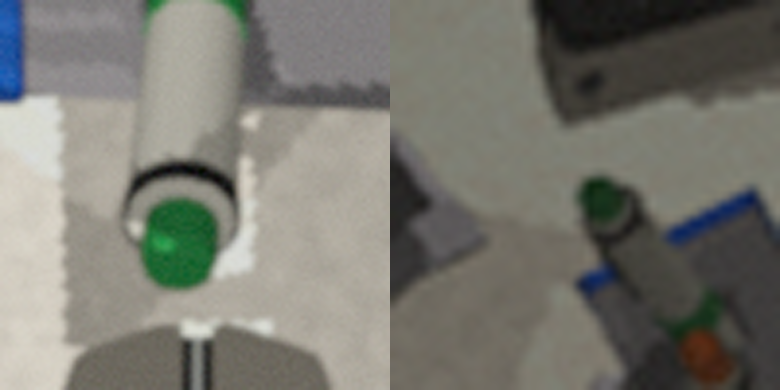

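View pics/v11w.png

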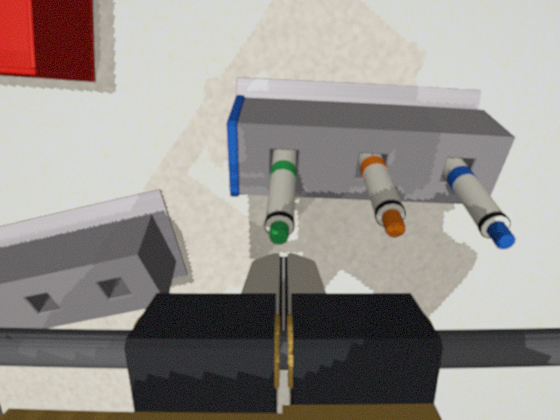

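The green knob's blob is now 23 rows tall instead of 28, so it is clearly shorter: marker 1 is latched and stays. On to marker 2.

Request:
jog_arm --commands '[1, 0.022, -0.0035, 0, 0, 1, 0.022, -0.0035, 0, 0, 1, 0.0225, -0.0035, 0, 0, 1, 0, 0, 0.009, 0, 1, 0, 0, 0.009, 0, 1, 0, 0, 0.009, 0, 1, 0, 0, 0.003, 0, 1, 0, 0, 0, 0, 1, 0, 0, 0, 0]'

```text
t: 14.58
tool_pos: [0.5004, -0.1821, 0.1262]
orientation: [2.527, -1.867, -0.002]
force: [0.4, -0.8, 0.3]
opening: 0.0004
```

```bash
python3 look.py v12
```

```text
F [ 0.53  0.1  -0.26] tp [ 0.5011 -0.1827  0.1271] 0.0001
```

View pics/v12.png

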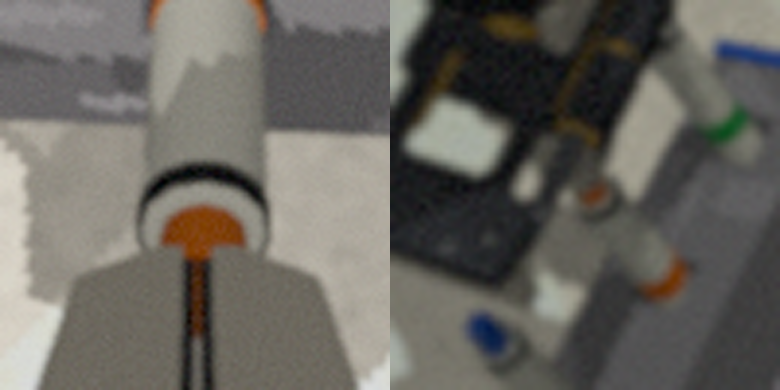

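The finger is over the orange knob, slightly on the robot's side. I shift 2 mm and press.

Request:
jog_arm --commands '[1, 0, -0.002, 0.002, 0, 1, 0, 0, 0.002, 0, 1, 0, 0, 0.001, 0, 1, 0, 0, 0, 0]'

```text
t: 15.02
tool_pos: [0.5027, -0.1823, 0.1214]
orientation: [2.526, -1.867, -0.001]
force: [-0.3, -0.3, -0.0]
opening: 0.0006
```

Request:
jog_arm --commands '[1, 0, -0.0003, 0.001, 0, 1, 0, -0.0003, 0.001, 0, 1, 0, 0, 0, 0]'

```text
t: 15.27
tool_pos: [0.5034, -0.1822, 0.1195]
orientation: [2.526, -1.868, -0.0]
force: [0.2, -0.1, 1.6]
opening: 0.0004
```

Request:
jog_arm --commands '[1, 0, -0.0003, 0.001, 0, 1, 0, -0.0003, 0.001, 0, 1, 0, 0, 0, 0]'

```text
t: 15.52
tool_pos: [0.504, -0.182, 0.1175]
orientation: [-2.526, 1.868, 0.0]
force: [-0.9, -0.0, 1.6]
opening: 0.0004
```

Request:
jog_arm --commands '[1, 0, -0.0003, 0.001, 0, 1, 0, -0.0003, 0.001, 0, 1, 0, 0, 0, 0]'

```text
t: 15.77
tool_pos: [0.5046, -0.1819, 0.1155]
orientation: [2.526, -1.867, -0.0]
force: [-0.5, -0.1, 1.9]
opening: 0.0005
```

Request:
jog_arm --commands '[1, 0, -0.0003, 0.001, 0, 1, 0, 0, 0, 0]'

```text
t: 15.93
tool_pos: [0.5049, -0.1817, 0.1145]
orientation: [-2.526, 1.867, 0.0]
force: [-0.0, -0.4, 2.5]
opening: 0.001
```

Request:
jog_arm --commands '[1, 0, -0.0003, 0.001, 0, 1, 0, 0, 0, 0]'

```text
t: 16.1
tool_pos: [0.5052, -0.1817, 0.1135]
orientation: [2.526, -1.867, 0.0]
force: [0.2, 0.0, 2.3]
opening: 0.0009
```

Request:
jog_arm --commands '[1, 0, -0.0002, 0.0006, 0, 1, 0, 0, 0, 0]'

```text
t: 16.27
tool_pos: [0.5053, -0.1816, 0.113]
orientation: [2.526, -1.867, -0.0]
force: [-1.3, -0.5, 2.8]
opening: 0.0005
```

Request:
jog_arm --commands '[1, 0, -0.0002, 0.0006, 0, 1, 0, 0, 0, 0]'

```text
t: 16.43
tool_pos: [0.5057, -0.1818, 0.1128]
orientation: [2.526, -1.868, 0.001]
force: [-1.2, -0.7, 5.1]
opening: 0.0003
```

Request:
jog_arm --commands '[1, 0, -0.0002, 0.0006, 0, 1, 0, 0, 0, 0]'

```text
t: 16.6
tool_pos: [0.506, -0.1819, 0.1127]
orientation: [2.526, -1.867, 0.002]
force: [-3.3, 0.2, 7.7]
opening: 0.0005
```

Bottomed at 7.7 N. I release.

Request:
jog_arm --commands '[1, 0, -0.0001, 0.0004, 0, 1, 0, 0, 0, 0, 1, 0, 0.0007, -0.002, 0, 1, 0, 0.0007, -0.002, 0, 1, 0, 0.0007, -0.002, 0, 1, 0, 0.0003, -0.001, 0, 1, 0, 0, 0, 0, 1, 0, 0, 0, 0]'

```text
t: 17.27
tool_pos: [0.5034, -0.1821, 0.1183]
orientation: [-2.526, 1.868, 0.0]
force: [0.1, -0.4, 1.6]
opening: 0.0006
```

Request:
jog_arm --commands '[1, 0, 0, 0, 0]'

```text
t: 17.35
tool_pos: [0.5034, -0.1821, 0.1182]
orientation: [2.526, -1.868, -0.0]
force: [0.1, -0.1, 1.0]
opening: 0.0002
```

Request:
jog_arm --commands '[1, 0, 0.0003, -0.013, 0, 1, 0, 0.0015, -0.0125, 0, 1, 0, 0.0015, -0.0125, 0, 1, 0, 0, 0, 0, 1, 0, 0, 0, 0]'

```text
t: 17.77
tool_pos: [0.5014, -0.1838, 0.1584]
orientation: [-2.526, 1.867, -0.005]
force: [-0.2, 0.6, 0.2]
opening: 0.0003
```

```bash
cat > v.py <<'E'
from seg import *
import sys
i=int(sys.argv[2])
ps={n:robot.read_camera(n) for n in ['wrist','side']}
r=lambda x:cv2.resize(x,(390,390),interpolation=cv2.INTER_CUBIC)
u=proj(ps['side'],robot.read_state()['tool_pos'])[0].astype(int)
cv2.imwrite(f'pics/{sys.argv[1]}.png',np.hstack([r(ps['wrist']['img'][170:270,233:333]),r(ps['side']['img'][u[1]-20:u[1]+30,u[0]-25:u[0]+25])]))
print(robot.read_state()['tool_pos'],knobpix(ps['wrist'],np.array([280,234]),i,25))
E
python3 v.py v13 1
```

```text
[ 0.5003198  -0.18316235  0.15644149] (np.float64(4.494831476864106), array([279.15116279, 238.41395349]), np.int32(430), array([270, 225,  19,  28], dtype=int32))
```

View pics/v13.png

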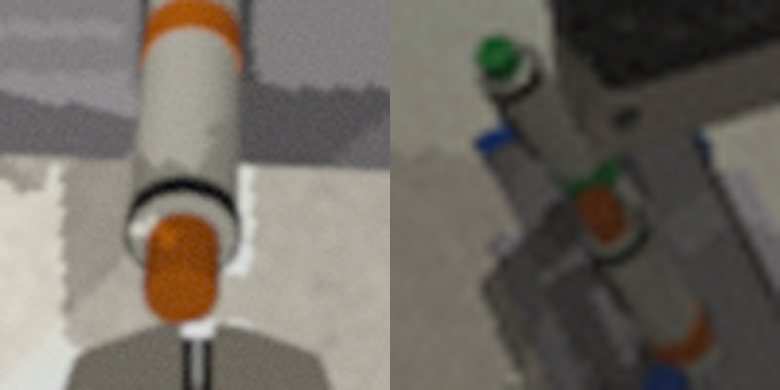

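The orange knob is out again (28 rows tall, and it pushed back at 1–1.6 N while coming up): marker 2 is faulty. I test marker 3 next.

Request:
jog_arm --commands '[1, 0.022, 0.002, 0, 0, 1, 0.022, 0.002, 0, 0, 1, 0.0215, 0.002, 0, 0, 1, 0, 0, 0.009, 0, 1, 0, 0, 0.009, 0, 1, 0, 0, 0.009, 0, 1, 0, 0, 0.003, 0, 1, 0, 0, 0, 0, 1, 0, 0, 0, 0]'

```text
t: 18.62
tool_pos: [0.5135, -0.2466, 0.1259]
orientation: [-2.527, 1.866, 0.002]
force: [0.2, -0.0, 0.2]
opening: 0.0001
```

```bash
python3 look.py v14
```

```text
F [0.65 0.13 0.46] tp [ 0.5141 -0.2472  0.127 ] 0.0006
```

View pics/v14.png

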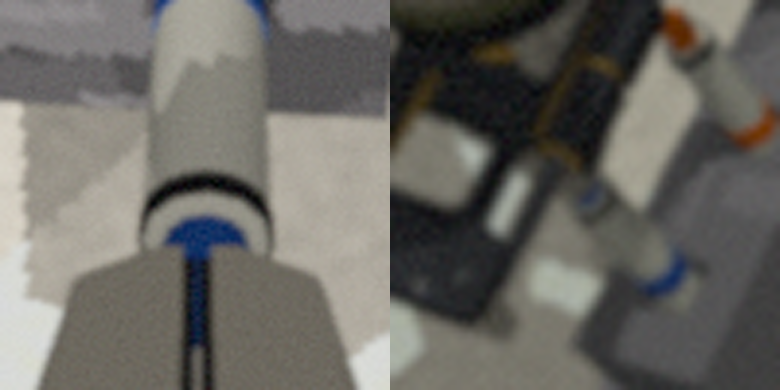

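The tip is well over the blue knob. I press it.

Request:
jog_arm --commands '[1, 0, -0.0003, 0.002, 0, 1, 0, 0, 0.002, 0, 1, 0, 0, 0.001, 0, 1, 0, 0, 0, 0]'

```text
t: 19.05
tool_pos: [0.5141, -0.2475, 0.1215]
orientation: [2.526, -1.868, 0.0]
force: [-0.6, -0.1, 1.8]
opening: 0.0006
```

Request:
jog_arm --commands '[1, 0, -0.0003, 0.001, 0, 1, 0, -0.0003, 0.001, 0, 1, 0, 0, 0, 0]'

```text
t: 19.3
tool_pos: [0.5147, -0.2473, 0.1193]
orientation: [-2.526, 1.868, 0.0]
force: [-0.1, -0.2, 1.3]
opening: 0.0003
```

Request:
jog_arm --commands '[1, 0, -0.0003, 0.001, 0, 1, 0, -0.0003, 0.001, 0, 1, 0, 0, 0, 0]'

```text
t: 19.55
tool_pos: [0.5152, -0.247, 0.1171]
orientation: [-2.526, 1.868, 0.001]
force: [-0.7, 0.2, 2.2]
opening: 0.0007
```

Request:
jog_arm --commands '[1, 0, -0.0003, 0.001, 0, 1, 0, -0.0003, 0.001, 0, 1, 0, 0, 0, 0]'

```text
t: 19.8
tool_pos: [0.5158, -0.2468, 0.1152]
orientation: [-2.526, 1.867, 0.0]
force: [0.2, -0.1, 0.8]
opening: 0.0007
```

Request:
jog_arm --commands '[1, 0, -0.0003, 0.001, 0, 1, 0, 0, 0, 0]'

```text
t: 19.97
tool_pos: [0.5162, -0.2467, 0.1143]
orientation: [-2.526, 1.867, 0.0]
force: [0.4, 0.3, 1.5]
opening: 0.0006
```

Request:
jog_arm --commands '[1, 0, -0.0002, 0.0006, 0, 1, 0, 0, 0, 0]'

```text
t: 20.13
tool_pos: [0.5164, -0.2468, 0.1138]
orientation: [-2.526, 1.868, -0.0]
force: [-0.0, -0.1, 1.3]
opening: 0.0005
```

Request:
jog_arm --commands '[1, 0, -0.0002, 0.0006, 0, 1, 0, 0, 0, 0]'

```text
t: 20.3
tool_pos: [0.5165, -0.2467, 0.1132]
orientation: [-2.526, 1.867, 0.0]
force: [-0.1, 0.1, 2.9]
opening: 0.0007
```

Request:
jog_arm --commands '[1, 0, -0.0002, 0.0006, 0, 1, 0, 0, 0, 0]'

```text
t: 20.47
tool_pos: [0.5167, -0.2467, 0.1126]
orientation: [-2.526, 1.867, -0.0]
force: [0.8, -0.3, 1.8]
opening: 0.0007
```

Request:
jog_arm --commands '[1, 0, -0.0002, 0.0006, 0, 1, 0, 0, 0, 0]'

```text
t: 20.63
tool_pos: [0.5169, -0.2466, 0.112]
orientation: [-2.526, 1.867, -0.0]
force: [0.0, 0.2, 2.7]
opening: 0.0004
```

Request:
jog_arm --commands '[1, 0, -0.0002, 0.0006, 0, 1, 0, 0, 0, 0]'

```text
t: 20.8
tool_pos: [0.5172, -0.2466, 0.1116]
orientation: [2.526, -1.867, 0.0]
force: [-0.8, -0.5, 4.3]
opening: 0.0005
```

Request:
jog_arm --commands '[1, 0, -0.0002, 0.0006, 0, 1, 0, 0, 0, 0]'

```text
t: 20.97
tool_pos: [0.5174, -0.2468, 0.1114]
orientation: [2.526, -1.867, 0.001]
force: [-1.0, -0.3, 5.5]
opening: 0.0005
```

Request:
jog_arm --commands '[1, 0, -0.0002, 0.0006, 0, 1, 0, 0, 0, 0]'

```text
t: 21.13
tool_pos: [0.5177, -0.247, 0.1113]
orientation: [2.526, -1.867, 0.002]
force: [-1.7, -0.9, 8.3]
opening: 0.0002
```

Request:
jog_arm --commands '[1, 0, 0.0007, -0.002, 0, 1, 0, 0.0007, -0.002, 0, 1, 0, 0.0007, -0.002, 0, 1, 0, 0.0003, -0.001, 0, 1, 0, 0, 0, 0, 1, 0, 0, 0, 0]'

```text
t: 21.63
tool_pos: [0.515, -0.247, 0.117]
orientation: [2.526, -1.867, -0.001]
force: [-0.3, 0.2, 1.7]
opening: 0.0006
```

Request:
jog_arm --commands '[1, 0, 0.0003, -0.014, 0, 1, 0, 0.0015, -0.0125, 0, 1, 0, 0.0015, -0.0125, 0, 1, 0, 0, 0, 0, 1, 0, 0, 0, 0]'

```text
t: 22.05
tool_pos: [0.5128, -0.2487, 0.1577]
orientation: [-2.526, 1.868, -0.004]
force: [-0.3, 0.1, 0.3]
opening: 0.0004
```

```bash
python3 v.py v15 2
```

```text
[ 0.51186584 -0.24802263  0.15589678] (np.float64(12.890142157894287), array([287.86315789, 244.21403509]), np.int32(285), array([280, 235,  17,  22], dtype=int32))
```

View pics/v15.png

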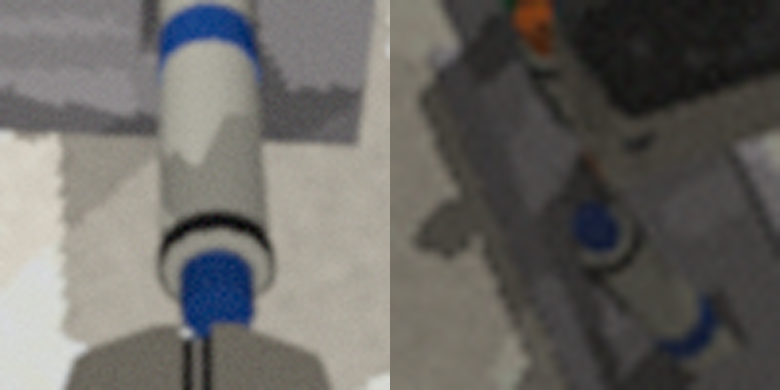

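The finger hides part of the blue knob here. I back off towards the robot to see all three knobs.

Request:
jog_arm --commands '[1, -0.02, 0.025, -0.012, 0, 1, -0.02, 0.02, -0.012, 0, 1, -0.02, 0.01, -0.006, 0, 1, 0, 0, 0, 0, 1, 0, 0, 0, 0]'

```text
t: 22.57
tool_pos: [0.4416, -0.2065, 0.1861]
orientation: [-2.527, 1.867, -0.001]
force: [0.6, 0.0, -0.2]
opening: 0.0006
```

```bash
python3 - <<'E'
from seg import *
p=robot.read_camera('wrist'); s=robot.read_state(); print(s['tool_pos'])
P=[.54089,-.17203,.29699]
for i in range(3):
    g=proj(p,W(P,knobs[i]))[0]; b=knobpix(p,g,i,30); print(i,g,b)
im=p['img'][90:230,160:420]; cv2.imwrite('pics/v16.png',cv2.resize(im,None,fx=3,fy=3,interpolation=cv2.INTER_CUBIC))
E
```

```text
[ 0.44187524 -0.20687842  0.18584159]
0 [169.25904461 135.00932677] (np.float64(2.8815901209629833), array([166.86378738, 136.61129568]), np.int32(301), array([158, 127,  19,  20], dtype=int32))
1 [276.63455913 134.74047532] (np.float64(8.569672877291987), array([272.68249258, 127.13649852]), np.int32(337), array([264, 116,  18,  23], dtype=int32))
2 [384.07952941 135.02323262] (np.float64(11.850818592519971), array([384.30604982, 146.87188612]), np.int32(281), array([376, 137,  18,  20], dtype=int32))
```

View pics/v16.png

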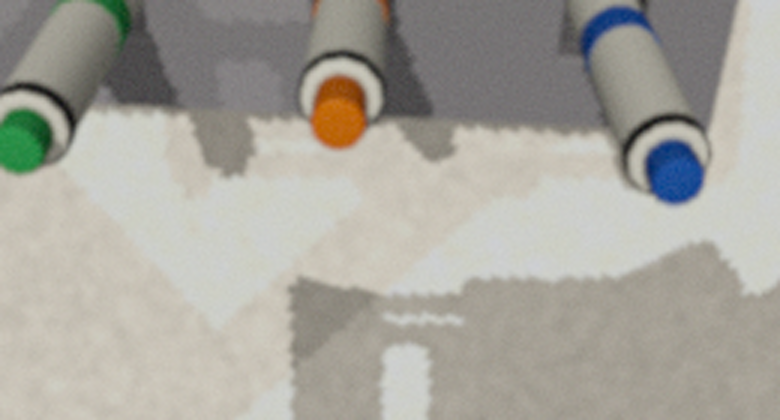

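The blue knob is short like the green one (knob end 24 px from its collar, though it leans more; orange 30 px). So markers 1 and 3 are latched, and marker 2 goes to the bin. I move over marker 2 with the jaws partly open and check the finger extent before going down.

Request:
jog_arm --commands '[0.22, -0.0025, -0.0367, 0, 0, 0.22, -0.0025, -0.0367, 0, 0, 0.22, 0, 0, 0, 0, 0.22, 0, 0, 0, 0, 0.22, 0, 0, 0, 0, 0.22, 0, 0, 0, 0]'

```text
t: 23.12
tool_pos: [0.51, -0.181, 0.1857]
orientation: [2.525, -1.868, -0.001]
force: [0.8, -0.2, -0.3]
opening: 0.0341
```

```bash
python3 - <<'E'
from seg import *
s=robot.read_state();Rt=R.from_rotvec(s['orientation']).as_matrix();tp=s['tool_pos'];print(tp,s['opening'])
p=robot.read_camera('wrist'); q=robot.read_camera('scene')
im=p['img'].copy()
for d,c in [((0,0,0),(255,0,255)),((0,0,-.02),(0,255,255)),((.018,0,0),(0,0,255)),((-.018,0,-.02),(0,255,0)),((.018,0,-.02),(0,255,0))]:
    u=proj(p,tp+Rt@np.array(d))[0]; cv2.circle(im,tuple(u.astype(int)),2,c,-1)
    u=proj(q,tp+Rt@np.array(d))[0]; print(d,u)
cv2.imwrite('pics/w17.png',im)
cv2.imwrite('pics/s17.png',cv2.resize(q['img'][150:250,170:290],None,fx=6,fy=6,interpolation=cv2.INTER_CUBIC))
E
```

```text
[ 0.51004582 -0.18103408  0.1857353 ] 0.03413253281286053
(0, 0, 0) [225.96091237 228.74553359]
(0, 0, -0.02) [224.6556245  224.33289596]
(0.018, 0, 0) [222.29736919 236.14773647]
(-0.018, 0, -0.02) [228.33722905 216.96722542]
(0.018, 0, -0.02) [220.90821516 231.83591725]
```

View pics/w17.png

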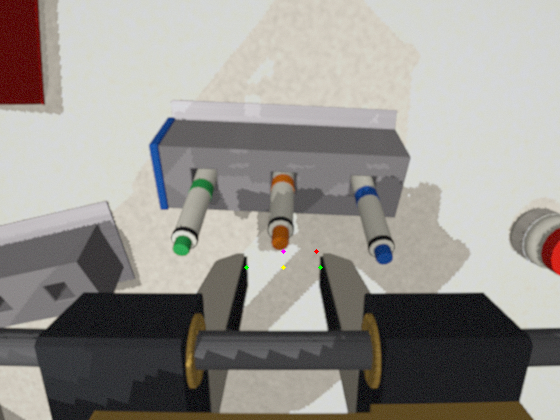

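View pics/s17.png

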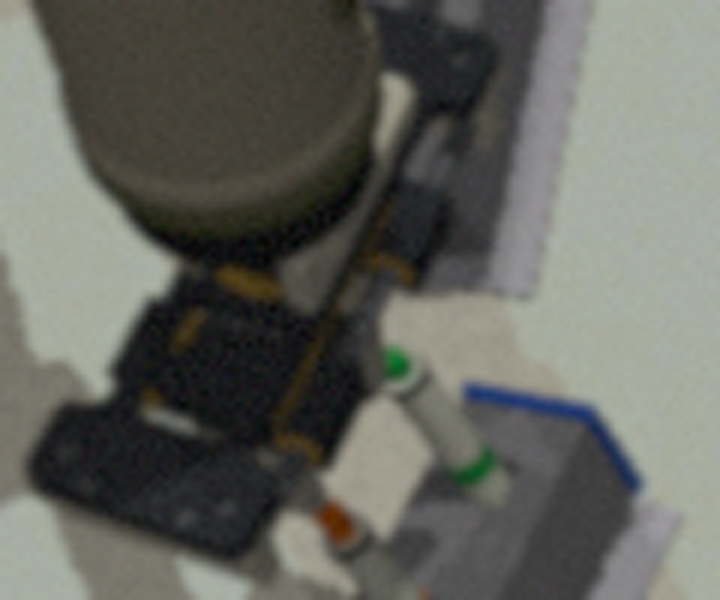

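The jaws straddle marker 2, with the fingertips again about 20 mm above the reported TCP. I go down partway and check.

Request:
jog_arm --commands '[0.22, -0.0015, 0, 0.028, 0, 0.22, 0, 0, 0.028, 0, 0.22, 0, 0, 0.024, 0, 0.22, 0, 0, 0.01, 0, 0.22, 0, 0, 0, 0, 0.22, 0, 0, 0, 0]'

```text
t: 23.72
tool_pos: [0.5099, -0.1794, 0.0968]
orientation: [2.526, -1.868, -0.0]
force: [0.3, 0.5, -0.1]
opening: 0.0362
```

```bash
python3 - <<'E'
from seg import *
s=robot.read_state();tp=s['tool_pos'];print(tp,s['opening'],s['force'])
p=robot.read_camera('wrist'); q=robot.read_camera('scene'); r=robot.read_camera('side')
cv2.imwrite('pics/w18.png',p['img'])
z=lambda x:cv2.resize(x,(390,390),interpolation=cv2.INTER_CUBIC)
cv2.imwrite('pics/s18.png',np.hstack([z(q['img'][195:260,200:265]),z(r['img'][225:290,250:315])]))
E
```

```text
[ 0.50991796 -0.17942158  0.09682979] 0.0361828858296916 [ 0.33356865  0.47102097 -0.12423155]
```

View pics/w18.png

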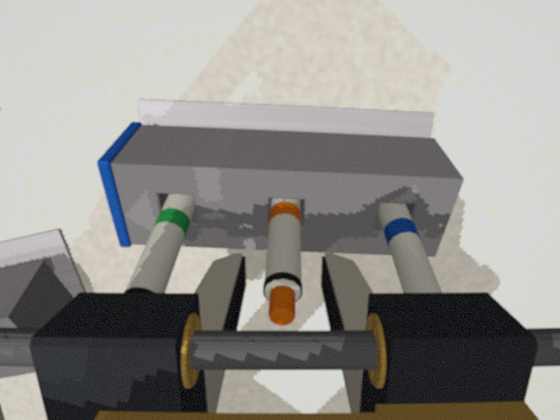

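View pics/s18.png

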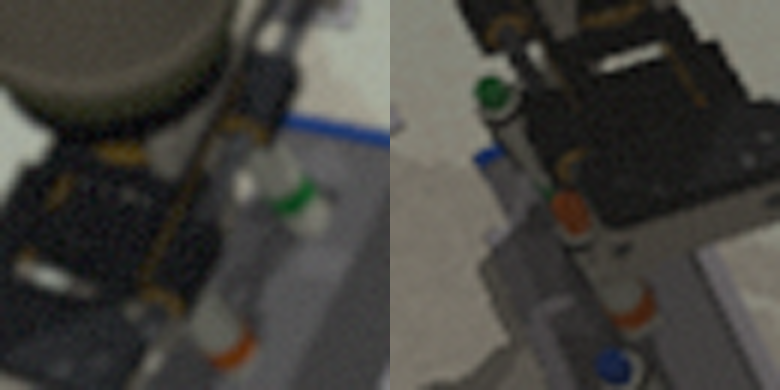

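```bash
python3 - <<'E'
from seg import *
s=robot.read_state();tp=s['tool_pos'];Rt=R.from_rotvec(s['orientation']).as_matrix()
p=robot.read_camera('wrist')
for row in (256,293,293+32,415):
    o,w=ray(p,283,row); o=Rt.T@(o-tp); w=Rt.T@w
    print(row,[(y,np.round((o+w*(y-o[1])/w[1])[2],4)) for y in (-.0375,-.03,-.02,-.0112,-.0075,0)])
q=robot.read_camera('scene');r=robot.read_camera('side')
# triangulate knobs 1 and 3
for i,g in ((0,[.4747,-.1227,.1400]),(2,[.5131,-.2476,.1380])):
    o=[]
    for c in (q,r):
        b=knobpix(c,proj(c,g)[0],i,10); 
        if b: o.append(ray(c,*b[1])); print(i,b[1],b[2])
    if len(o)>1: print(i,tri(o))
E
```

```text
256 [(-0.0375, np.float64(-0.0955)), (-0.03, np.float64(-0.0775)), (-0.02, np.float64(-0.0535)), (-0.0112, np.float64(-0.0324)), (-0.0075, np.float64(-0.0236)), (0, np.float64(-0.0056))]
293 [(-0.0375, np.float64(-0.116)), (-0.03, np.float64(-0.102)), (-0.02, np.float64(-0.0833)), (-0.0112, np.float64(-0.0668)), (-0.0075, np.float64(-0.0599)), (0, np.float64(-0.0459))]
325 [(-0.0375, np.float64(-0.1282)), (-0.03, np.float64(-0.1165)), (-0.02, np.float64(-0.101)), (-0.0112, np.float64(-0.0873)), (-0.0075, np.float64(-0.0816)), (0, np.float64(-0.0699))]
415 [(-0.0375, np.float64(-0.1492)), (-0.03, np.float64(-0.1416)), (-0.02, np.float64(-0.1315)), (-0.0112, np.float64(-0.1226)), (-0.0075, np.float64(-0.1189)), (0, np.float64(-0.1113))]
0 [266.5        239.78571429] 14
2 [206.07692308 263.38461538] 13
2 [286.2 285. ] 10
2 (array([ 0.50972068, -0.25320882,  0.13708679]), [np.float64(0.0004212742051350997), np.float64(0.0004212742051349601)])
```

Request:
jog_arm --commands '[0.22, 0, 0, 0.009, 0, 0.22, 0, 0, 0.009, 0, 0.22, 0, 0, 0.008, 0, 0.22, 0, 0, 0, 0, 1, 0, 0, 0, 0, 1, 0, 0, 0, 0, 1, 0, 0, 0, 0, 1, 0, 0, 0, 0, 1, 0, 0, 0, 0, 1, 0, 0, 0, 0]' --grip_force 20

```text
t: 24.85
tool_pos: [0.5104, -0.1795, 0.0706]
orientation: [2.526, -1.868, 0.002]
force: [0.8, -0.9, -0.1]
opening: 0.0178
```

```bash
python3 - <<'E'
from seg import *
s=robot.read_state();tp=s['tool_pos'];print(tp,s['opening'],s['force'])
p=robot.read_camera('wrist')
cv2.imwrite('pics/w19.png',p['img'])
E
```

```text
[ 0.51044769 -0.17951099  0.07060611] 0.017834722949163224 [ 0.81481884 -0.87692022 -0.11830531]
```

View pics/w19.png

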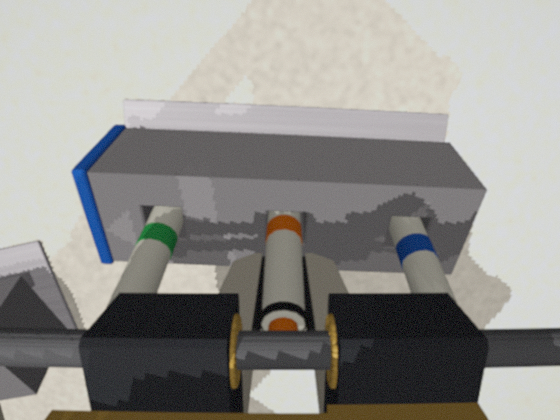

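Gripped at 17.8 mm. I pull it out along the pocket axis.

Request:
jog_arm --commands '[1, 0, 0.0033, -0.0095, 0, 1, 0, 0.0033, -0.0095, 0, 1, 0, 0, 0, 0]'

```text
t: 25.15
tool_pos: [0.5039, -0.1817, 0.0919]
orientation: [2.526, -1.868, 0.003]
force: [-3.4, -1.0, -0.1]
opening: 0.0175
```

Request:
jog_arm --commands '[1, 0, 0.005, -0.014, 0, 1, 0, 0.005, -0.014, 0, 1, 0, 0.005, -0.014, 0, 1, 0, 0.003, -0.014, 0, 1, 0, 0, -0.02, 0, 1, 0, 0, -0.03, 0, 1, 0, 0, 0, 0, 1, 0, 0, 0, 0]'

```text
t: 25.82
tool_pos: [0.4878, -0.1867, 0.1979]
orientation: [-2.525, 1.867, -0.007]
force: [0.3, 0.3, -1.5]
opening: 0.0175
```

```bash
python3 - <<'E'
from seg import *
s=robot.read_state();tp=s['tool_pos'];print(tp,s['opening'],s['force'],s['q'])
for n in ('wrist','scene'):
    p=robot.read_camera(n); cv2.imwrite(f'pics/{n}20.png',p['img'])
    for t in ('discard_bin',): print([(d['score'],pix(d),onz(p,*pix(d),0)) for d in robot.pinpoint(t,p)],robot.recognise(t,p)[:1])
E
```

```text
[ 0.48780988 -0.18666981  0.19794194] 0.01753647430740394 [ 0.26063309  0.30254862 -1.5003184 ] [-4.64079634e-01 -8.61137506e-02  1.70537425e+00  5.44408062e-04
  1.51795517e+00  8.08903632e-01]
[(0.29, (284.81600000000003, 128.604), array([ 0.53996642, -0.17318103,  0.        ]))] [{'box': [0.0422, 0.0954, 0.0845, 0.1874], 'score': 0.74}]
[(0.67, (328.496, 188.58), array([0.56673887, 0.1277904 , 0.        ]))] [{'box': [0.5927, 0.426, 0.1121, 0.1567], 'score': 0.6}]
```

View pics/wrist20.png

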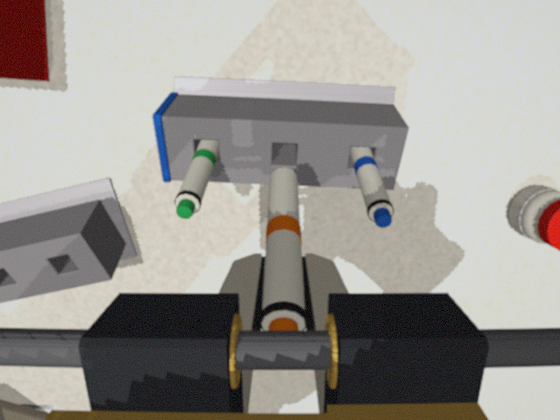

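View pics/scene20.png

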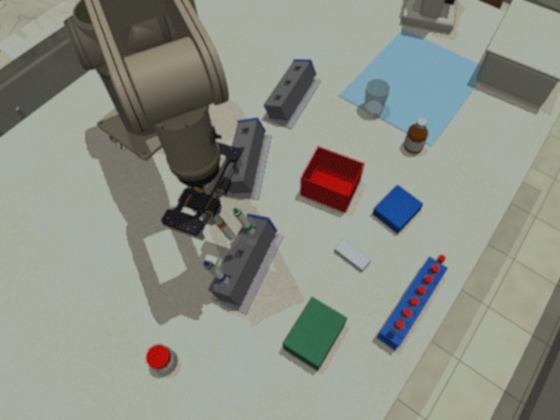

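Marker 2 is out at wrist (284,230), and markers 1 and 3 sit in their pockets. Next I measure the bin's centre and yaw.

```bash
python3 - <<'E'
from seg import *
for n in ('scene','side'):
    p=robot.read_camera(n); hsv=cv2.cvtColor(p['img'],cv2.COLOR_BGR2HSV)
    m=cv2.inRange(hsv,(0,130,40),(6,255,255))|cv2.inRange(hsv,(172,130,40),(180,255,255))
    k,l,st,c=cv2.connectedComponentsWithStats(m); j=1+np.argmax(st[1:,4]); print(n,st[j],c[j])
    cs,_=cv2.findContours((l==j).astype(np.uint8),cv2.RETR_EXTERNAL,cv2.CHAIN_APPROX_SIMPLE)
    pts=cs[0][:,0].astype(float)
    from scipy.optimize import minimize
    from scipy.spatial import ConvexHull
    hull=cv2.convexHull(cs[0])[:,0].astype(np.float32)
    def mk(P):
        X=[]
        for z in (0,.085):
            for a,b in ((1,1),(1,-1),(-1,-1),(-1,1)): X.append(W([P[0],P[1],P[2]],[a*.065,b*.055,z]))
        return cv2.convexHull(proj(p,np.array(X)).astype(np.float32))[:,0]
    def cost(P):
        h=mk(P); ia,_=cv2.intersectConvexConvex(h.reshape(-1,1,2),hull.reshape(-1,1,2)); return -ia/(cv2.contourArea(h)+cv2.contourArea(hull)-ia)
    best=min((minimize(cost,[.566,.127,y],method='Nelder-Mead',options=dict(initial_simplex=[[.566,.127,y],[.576,.127,y],[.566,.137,y],[.566,.127,y+.15]])) for y in np.arange(-1.5,1.6,.3)),key=lambda r:r.fun)
    print(np.round(best.x,4),best.fun)
E
```

```text
scene [ 301  147   63   65 2662] [330.75732532 178.67768595]
[0.5691 0.1327 0.2802] -0.9284772113905886
side [ 286  168   39   49 1333] [305.84246062 191.0420105 ]
[ 0.6015  0.155  -1.7673] -0.648026532369123
```

Request:
jog_arm --commands '[1, 0, 0, -0.025, 0, 1, 0, 0, -0.025, 0, 1, -0.031, -0.02, 0, 0, 1, -0.031, -0.02, 0, 0, 1, -0.031, -0.02, 0, 0, 1, -0.031, -0.02, 0, 0, 1, -0.031, -0.02, 0, 0, 1, -0.031, -0.02, 0, 0, 1, -0.031, -0.02, 0, 0, 1, -0.031, -0.02, 0, 0, 1, -0.031, -0.02, 0, 0, 1, 0, 0, 0.03, 0, 1, 0, 0, 0.03, 0, 1, 0, 0, 0.02, 0, 1, 0, 0, 0, 0, 1, 0, 0, 0, 0]'

```text
t: 27.55
tool_pos: [0.5756, 0.1331, 0.1637]
orientation: [2.524, -1.866, -0.004]
force: [-0.6, 0.3, 0.4]
opening: 0.0179
```

```bash
python3 - <<'E'
from seg import *
s=robot.read_state();tp=s['tool_pos'];print(tp,s['opening'],s['force'])
for n in ('wrist','scene'):
    p=robot.read_camera(n); cv2.imwrite(f'pics/{n}21.png',p['img'])
E
```

```text
[0.57556747 0.13305598 0.16373273] 0.017899546218190877 [-0.62378107  0.29699041  0.37808046]
```

View pics/wrist21.png

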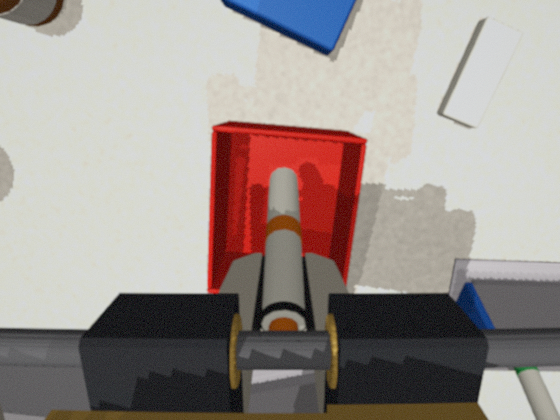

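View pics/scene21.png

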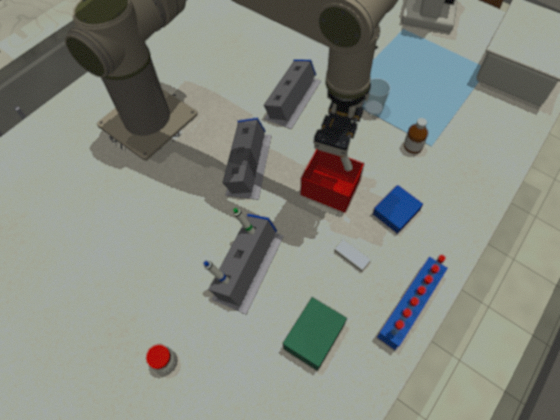

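The marker hangs over the bin's interior (rim cols 215–362) and is aligned with it. I lower and release.

Request:
jog_arm --commands '[1, 0, 0, 0.025, 0, 1, 0, 0, 0.025, 0, 1, 0, 0, 0.02, 0, 1, 0, 0, 0.013, 0, 1, 0, 0, 0, 0, 1, 0, 0, 0, 0]'

```text
t: 28.15
tool_pos: [0.5774, 0.1331, 0.0833]
orientation: [-2.526, 1.868, -0.001]
force: [0.3, 0.6, -0.4]
opening: 0.0177
```

Request:
jog_arm --commands '[0.3, 0, 0, 0, 0, 0.3, 0, 0, 0, 0, 0.3, 0, 0, 0, 0, 0.3, 0, 0, 0, 0, 0.3, 0, 0, 0, 0, 0.3, 0, 0, 0, 0]'

```text
t: 28.65
tool_pos: [0.577, 0.1332, 0.0826]
orientation: [-2.526, 1.867, -0.001]
force: [-0.2, 0.9, 0.2]
opening: 0.0326
```

Request:
jog_arm --commands '[0.3, 0, 0, -0.02, 0, 0.3, 0, 0, -0.03, 0, 0.3, 0, 0, -0.03, 0, 0.3, 0, 0.0, -0.03, 0, 0.3, 0, 0.03, -0.02, 0, 0.3, 0, 0.03, 0, 0, 0.3, 0, 0, 0, 0, 0.3, 0, 0, 0, 0]'

```text
t: 29.32
tool_pos: [0.5188, 0.1154, 0.2126]
orientation: [-2.526, 1.867, -0.001]
force: [0.1, -0.3, -0.0]
opening: 0.0325
```

```bash
python3 - <<'E'
from seg import *
s=robot.read_state();tp=s['tool_pos'];print(s['t'],tp,s['opening'],s['force'])
for n in ('wrist','scene','side'):
    p=robot.read_camera(n); cv2.imwrite(f'pics/{n}22.png',p['img'])
a=cv2.imread('pics/scene22.png')[120:310,180:380];b=cv2.imread('pics/side22.png')[150:340,220:420]
z=lambda x:cv2.resize(x,(390,370),interpolation=cv2.INTER_CUBIC)
cv2.imwrite('pics/f22.png',np.hstack([z(a),z(b)]))
E
```

```text
29.3167 [0.51875037 0.11539232 0.21262377] 0.032517110999355094 [ 0.06995773 -0.26906545 -0.02662945]
```

View pics/wrist22.png

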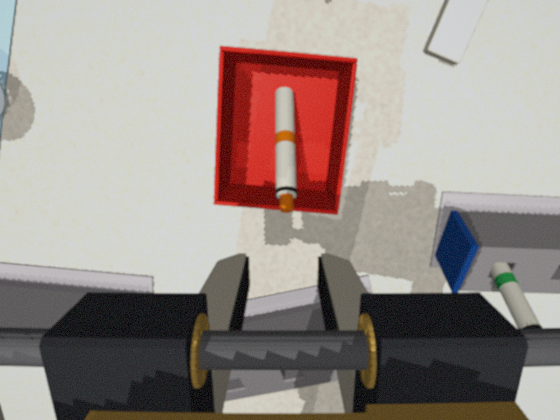

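View pics/f22.png

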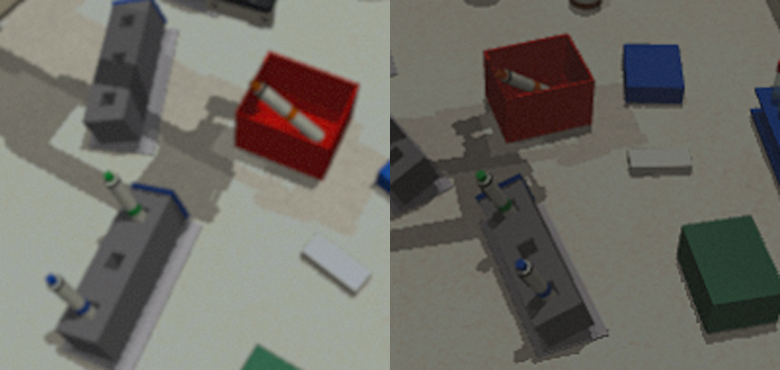

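Marker 2 lies in the bin, mid barrel at wrist (285,135), knob end against the near wall. I check the green and blue knob lengths numerically, before pressing and now.

```bash
python3 - <<'E'
from seg import *
def blob(f,i,g,r=25):
    im=cv2.imread(f); im=cv2.resize(im,None,fx=4,fy=4,interpolation=cv2.INTER_CUBIC)
    b=knobpix({'img':im},np.array(g)*4.,i,r*4)
    hsv=cv2.cvtColor(im,cv2.COLOR_BGR2HSV)
    rng=[((45,100,50),(80,255,255)),((5,130,90),(20,255,255)),((100,130,60),(130,255,255))][i]
    m=cv2.inRange(hsv,*rng);n,l,st,c=cv2.connectedComponentsWithStats(m)
    j=min(range(1,n),key=lambda k:np.linalg.norm(c[k]-b[1]))
    ys,xs=np.where(l==j); (cc,wh,a)=cv2.minAreaRect(np.c_[xs,ys].astype(np.float32))
    return np.round(np.sort(wh)/4,1), round(max(wh)/min(wh),3)
for f,L in {'w1':[(205,129),(281,120),(357,129)],'w2':[(280,237),(394,223),(502,234)],'v11w':[(279,232),(394,223),(502,234)],'wrist20':[(186,209),None,(382,216)]}.items():
    for i,g in enumerate(L):
        if g: print(f,i,*blob(f'pics/{f}.png',i,g))
E
```

```text
w1 0 [12.2 16.8] 1.378
w1 1 [12.8 16. ] 1.254
w1 2 [12.1 15.9] 1.316
w2 0 [18.3 27.6] 1.506
w2 1 [19.4 27.9] 1.441
w2 2 [18.4 28.8] 1.563
v11w 0 [18.2 22.3] 1.222
v11w 1 [19.3 27.7] 1.43
v11w 2 [18.1 28.5] 1.573
wrist20 0 [15.7 18.2] 1.162
wrist20 2 [15.3 18.1] 1.185
```

Green and blue aspect ratios are now 1.16 and 1.19, down from 1.38 and 1.32 when out, so both are latched. The gripper is clear of everything; I hand in.

```bash
python3 -c "
from plant import robot
print(robot.close_job())"
```

```text
the job is handed in; nothing more can be done
None
```

I tested all three markers from left to right and handed the job in at about 29 s of the 67 s allowed. Marker 2 was faulty and is in the red bin; markers 1 and 3 latched and were left in their own pockets. No verdict was reported, and I had no direct reading of the knob travel.

| Marker | Peak press force (upward reading on the tool) | Result | Where it is now |
|---|---|---|---|
| 1 (green) | about 7 N | latched | left in its own pocket |
| 2 (orange) | about 8 N | sprang back | in the red bin, knob out, knob end leaning on the near wall |
| 3 (blue) | about 8 N | latched | left in its own pocket |

- **Full press:** each knob resisted with well over the 3 N catch force after 8 mm or more of travel, so I take all three as fully in.
- **Latched or not:** the knob lengths in the wrist pictures settle it. Green and blue look clearly shorter (length-to-width about 1.16 and 1.19, against 1.38 and 1.32 when out). Orange was back to its full length.
- **Bench:** the last pictures show markers 1 and 3 seated. I saw none of the other objects out of place, but did not measure their positions. The gripper was clear at hand-in.

Two things disagreed:
- **Finger length:** the closed fingertips ended about 20 mm above the reported TCP. My first descent on knob 1 therefore touched nothing, and I found the real contact by force.
- **Force during release:** the readings while letting go were ambiguous. They showed 1 N for marker 1 and 1.7 N for marker 3, although both were latched. I relied on the pictures instead.

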